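# Load the curing box and draw its cover down crosswise

## Robot

A 7-joint arm with a two-finger parallel gripper is mounted at the origin on a cart in front of the work surface, level with it; the furniture and walls round the work are solid. World frame = base frame: x ahead of the robot, y to its left, z up, the work surface at z = 0. Lengths are in m, angles in rad, forces in N, time in s.
With the tool pointing down it reaches from about 0.4 to 0.85 m from the base axis. Payload 6.9 kg.
Tool frame: the origin (TCP) lies on the centre line of the jaws, within the pads' length; the fingertips stand 8 mm ahead of it and the grasp point (between the pads) lies 11 mm behind it; z points along the fingers, y is the line along which they close (so a half turn about z gives the same grasp; the last joint's range is limited). The gripper opens to 85 mm and grips with 20 to 120 N. Pads are 22 mm wide; open, the fingers measure 114 mm over their backs; the gripper's body (76 mm by 85 mm) begins 54 mm behind the grasp point. The pads swing forward as they close: fully open they stand 13 mm farther back than shut.
Start: joints at [1.27, 0.507, -0.238, 1.5, 0.126, 1.149, -0.155], TCP at [0.247, -0.574, 0.239] pointing down, gripper open.
Joint ranges: [-3.08, 3.08], [-0.24, 2.05], [-1.43, 1.35], [0, 2.5], [-1.52, 4.66], [0.17, 1.96], [-2.89, 2.89]. Speed limits (rad/s): [2.39, 2.39, 3.14, 3.14, 3.14, 3.14, 3.14].

## Interface

Orientations are given as a unit quaternion [x, y, z, w].
In Python, from workcell import robot gives the robot as it stands.
- The arm moves only by the tool jog_arm, never from a script. Its argument "moves" is a list of rows, each an object with "angular": the turn, a rotation vector about the tool's x, y, z in rad, a list of three; "linear": the shift along the tool's x, y, z in mm, a list of three; "jaw": the finger opening in mm, from 0 to 85.4. In form: [{"angular": [wx, wy, wz], "linear": [tx, ty, tz], "jaw": jaw}, ...]. A call has 1 to 12 rows; each row is the pose to reach, as a shift and turn from the pose commanded when the call began, along the tool's axes at that moment; what a row does not reach only later rows make up. A row lasts 1/8 s, in which the tool goes at most 62.5 mm and 10.7 degrees, less where a joint would pass 70% of its speed; a pose out of reach is approached as far as the arm can. A call with a gripper value outside its range is refused whole. The fingers move at their own pace and stop on an object; the grip force is fixed at half the most. Time passes only in rows, so rows that repeat a pose let the fingers close. It gives the time, the measured TCP pose, the force, the opening and the grip force at its end, in the units of the state.
- robot.sense(): the state, without advancing time (a new reading comes with each control period).
- robot.grab_frame(name): name is "side" or "top" or "wrist"; returns a dict with "image" (384x512x3 uint8, red, green, blue), "fx", "fy", "cx", "cy" (pixels), "k1" (the pictures are not rectified: a ray, as slopes to the right and down, at radius r is drawn at 1 + k1 r^2 times it, then the intrinsics apply), "rvec" (rotation vector, rad) and "tvec" (3), from world to camera coordinates, as OpenCV has them. Camera axes: x right, y down, z forward; pixel columns grow to the right and rows downward; lengths in m; the calibration is good to about 2 mm. A picture is of the moment at which its call begins. There is no depth.
- robot.hand_in(): hands the job in; it is judged then, once.
The state is a dict: "time_s": time; "joints": joint angles; "qd": joint speeds; "effort": joint torques, N m; "position": TCP position; "eef_rot": TCP orientation; "wrist_force": force on the tool from outside, world axes, zero at the start; "torque": the same for the moment, N m; "grip_width": opening from 0.0 (shut) to 1.0 (fully open); "grasp_force": force on a finger pad.
Only numpy, scipy, OpenCV 4.12 (cv2) and the standard library are available. Lean on these libraries where they do the work, as an engineer would, in place of code of your own. Each camera call takes 0.05 s, during which the arm holds its last target. There are 200 camera calls.

## Task

Lift the ratchet pawl of the bar clamp until it stays up, slide the clamp bar fully back, put all the printing blocks from the clamp into the curing box and then lay the cover squarely on the box's rim. Then tighten the four wing knobs clockwise in star order, always a knob and then the one diagonally opposite before the other diagonal, in two passes: first turn every knob about half of its travel, and only then, again crosswise, turn every one to its stop. Leave the paint cups and the jar where they stand.

Things in the scene. Friction and masses are not known exactly. Their poses are not given: they have to be found in the camera images.
- block_a: Wooden hand-printing block with a dark carved face on top, 60 (its x) x 36 (its y) x 46 mm high, 130 g; origin at the centre of its underside, z up. There are two or three of these identical blocks (an absent one reads None). At the start they stand in a row in the bar clamp, their 60 mm length running from the bar to the fence, about 12 mm apart from one another; the upper 32 mm of each block stands free above fence and bar.
- block_b: Another wooden hand-printing block with a dark carved face on top, 60 (its x) x 36 (its y) x 46 mm high, 130 g; origin at the centre of its underside, z up. There are two or three of these identical blocks (an absent one reads None). At the start they stand in a row in the bar clamp, their 60 mm length running from the bar to the fence, about 12 mm apart from one another; the upper 32 mm of each block stands free above fence and bar.
- block_c: Another wooden hand-printing block with a dark carved face on top, 60 (its x) x 36 (its y) x 46 mm high, 130 g; origin at the centre of its underside, z up. There are two or three of these identical blocks (an absent one reads None). At the start they stand in a row in the bar clamp, their 60 mm length running from the bar to the fence, about 12 mm apart from one another; the upper 32 mm of each block stands free above fence and bar.
- clamp: Bar clamp fixed to the desk: plywood base 215 (x) x 176 (y) x 10 mm; origin at the centre of its underside, x away from the robot to the fence, a strip 14 mm high at x = +88 to +100 mm. The blocks stand on the base, centred at x = +57 mm, held by the bar (14 mm high, 20 thick). Pawl at the near left corner (x = -95, y = +55 mm). A wooden post of the room stands 5 to 10 cm behind the clamp: swing past it on the robot's side.
- pawl (a joint): Ratchet pawl of the clamp, hinged on an axis along the clamp's y, 30 mm above the desk at x = -95, y = +55 mm of the clamp. 0 = down, its tooth locks the bar; it grows as the tip is lifted up and back towards the robot, to a stop at 1.0 rad. The bar is free above 0.3 rad, 'lifted' means above 0.6 rad. A stiff hinge (about 0.6 N at the tab): it stays where it is left.
- pawl_grip (a point): Middle of the upright tab at the pawl's tip, which is 14 mm along the clamp's x, 12 mm wide along y and 34 mm high (the point lies 12 mm below the tab's top). With the pawl down it lies 55 mm in x and 30 mm above the hinge axis and about 60 mm above the desk. Pinched across y, the tab can turn between the fingers as it swings.
- bar (a joint): Sliding bar of the clamp: 0 = against the blocks, grows as the bar slides back towards the robot (-x of the clamp) to a stop at 0.055 m (about 3 N by hand). Blocked while the pawl is down.
- bar_grip (a point): Upright grip tab that stands behind the bar on an arm, 32 mm on the robot's side of the bar's middle: 16 (x) x 14 (y) mm, 36 mm high, its top 10 mm above this point; the point lies at y = -20 mm of the clamp, 46 mm above the desk. Pinch it across y.
- curing_box: Open grey curing box fixed to the desk, with a corner post and a black wing knob outside each corner; origin at the centre of its underside. Outside 140 (its x) x 166 (its y) mm, rim 56 mm above the desk, walls 8 mm; inside 124 x 150 mm. The knob axes stand at x = +-62, y = +-118 mm.
- box_floor (a point): Centre of the box's inner floor, 6 mm above the desk, axes as the box: 50 mm below the rim.
- box_rim (a point): Centre of the box's mouth at the height of the rim (56 mm above the desk), axes as the box.
- cover: Loose aluminium cover plate 140 (its x) x 166 (its y) x 8 mm, 350 g, with a bow handle on top; origin at the centre of its underside. It lies on the desk between clamp and box, turned well away from the box's direction. On the box it covers exactly the outside of the walls, its x along the box's x (either way round).
- cover_handle (a point): Middle of the cover's handle bar: 110 mm long along the cover's x, 14 mm wide, 10 mm thick; this point lies 37 mm above the cover's underside (the handle's top 42 mm).
- knob_0 (a joint): Wing knob at the box's far left (+x, +y of the box) corner; its opposite across the box is knob_2. Starts loose between 0 and 0.25 rad; grows as it is turned clockwise seen from above, to a hard stop at 2.2 rad, which is tight (about 0.06 N m to turn; it stays where it is left). A steel toe under the wing swings with it, from outside the box at 0 to over the cover's edge when tight; the toe's underside is 4 mm above the seated cover.
- knob_0_grip (a point): On knob_0's axis, 96 mm above the desk, 10 mm below the top of the wing; turns with the knob. The wing is 52 mm long along this point's x, 14 mm wide along its y and 26 mm high. At joint 0 the wing lies along the box's x.
- knob_1 (a joint): Wing knob at the box's far right (+x, -y) corner; its opposite across the box is knob_3. Starts loose between 0 and 0.25 rad; grows as it is turned clockwise seen from above, to a hard stop at 2.2 rad, which is tight (about 0.06 N m to turn; it stays where it is left). A steel toe under the wing swings with it, from outside the box at 0 to over the cover's edge when tight; the toe's underside is 4 mm above the seated cover.
- knob_1_grip (a point): On knob_1's axis, 96 mm above the desk, 10 mm below the top of the wing; turns with the knob. The wing is 52 mm long along this point's x, 14 mm wide along its y and 26 mm high. At joint 0 the wing lies along the box's x.
- knob_2 (a joint): Wing knob at the box's near right (-x, -y) corner; its opposite across the box is knob_0. Starts loose between 0 and 0.25 rad; grows as it is turned clockwise seen from above, to a hard stop at 2.2 rad, which is tight (about 0.06 N m to turn; it stays where it is left). A steel toe under the wing swings with it, from outside the box at 0 to over the cover's edge when tight; the toe's underside is 4 mm above the seated cover.
- knob_2_grip (a point): On knob_2's axis, 96 mm above the desk, 10 mm below the top of the wing; turns with the knob. The wing is 52 mm long along this point's x, 14 mm wide along its y and 26 mm high. At joint 0 the wing lies along the box's x.
- knob_3 (a joint): Wing knob at the box's near left (-x, +y) corner; its opposite across the box is knob_1. Starts loose between 0 and 0.25 rad; grows as it is turned clockwise seen from above, to a hard stop at 2.2 rad, which is tight (about 0.06 N m to turn; it stays where it is left). A steel toe under the wing swings with it, from outside the box at 0 to over the cover's edge when tight; the toe's underside is 4 mm above the seated cover.
- knob_3_grip (a point): On knob_3's axis, 96 mm above the desk, 10 mm below the top of the wing; turns with the knob. The wing is 52 mm long along this point's x, 14 mm wide along its y and 26 mm high. At joint 0 the wing lies along the box's x.
- cup_orange: Paint cup with orange paint, 55 mm high, a bystander to be left where it stands; origin at the centre of its underside.
- cup_blue: Paint cup with blue paint, 49 mm high, a bystander to be left where it stands; origin at the centre of its underside.
- jar: Closed white and pink paint jar, 62 mm high, a bystander to be left where it stands; origin at the centre of its underside.
There are look-alikes about, which are no part of the job. What is shaped like the block_b but purple or red is not meant.

How it is judged:
By the outcome, as a careful person would: the job done as asked, in the order asked, and still so for the second after the job is handed in, with the robot touching nothing.
Of block_a, block_b, block_c only 2 to 3 are there at a start; the rules pass over those that are not, and their reading is None.
At some moment in a run one of block_a, block_b, block_c may be knocked a few centimetres aside while the robot is not near it.
Once in a run the grip may slacken for a moment while it holds something.
It also fails if it takes over 210 s, if anything falls off the work surface, if the arm or the gripper's body presses on something with over 40 N, if the wrist force passes 120 N, or if a joint passes its speed limit or range.

## Working session

There is one attempt and no reset: what is moved stays moved. The work goes in short steps, Python scripts to look and compute and a tool call to move; the robot and the scene stay as the last step left them, time stands still between calls to the robot, and variables do not carry over. Pictures are saved under pics/ and viewed, at most 14 in all, crops included, and the job is handed in when it is done.

Besides the shell and the picture viewer there is one more tool, called after "Request:" by a JSON object that holds its "fn" and its "kwargs". jog_arm: Moves the arm, as the interface text tells. Its arguments: {"type":"object","properties":{"moves":{"type":"array"}},"required":["moves"]}

```bash
ls; mkdir -p pics; cat > h.py <<'E'
import numpy as np, cv2
from scipy.spatial.transform import Rotation as R
from workcell import robot
def shot(name,fn=None):
    f=robot.grab_frame(name)
    if fn: cv2.imwrite('pics/'+fn,f['image'][:,:,::-1])
    return f
def ray(f,px):
    px=np.atleast_2d(np.array(px,float))
    K=np.array([[f['fx'],0,f['cx']],[0,f['fy'],f['cy']],[0,0,1]])
    d=np.array([f['k1'],0,0,0,0.])
    n=cv2.undistortPoints(px[:,None],K,d)[:,0]
    Rm=R.from_rotvec(np.ravel(f['rvec'])).as_matrix()
    c=-Rm.T@np.ravel(f['tvec'])
    return c,np.c_[n,np.ones(len(n))]@Rm
def onplane(f,px,z):
    c,d=ray(f,px); return c+d*((z-c[2])/d[:,2])[:,None]
def proj(f,P):
    K=np.array([[f['fx'],0,f['cx']],[0,f['fy'],f['cy']],[0,0,1]])
    return cv2.projectPoints(np.atleast_2d(np.array(P,float)),np.array(f['rvec'],float),np.array(f['tvec'],float),K,np.array([f['k1'],0,0,0,0.]))[0][:,0]
def tool():
    s=robot.sense(); return np.array(s['position']),R.from_quat(s['eef_rot']),s
def plan(p,yaw=None,tilt=None):
    """print linear (mm) & angular in tool axes to reach TCP p with fingers down and jaw line (tool y) at yaw (mod pi)"""
    P,Q,s=tool(); lin=Q.inv().apply(np.array(p)-P)*1000
    out=[np.round(lin,1)]
    if yaw is not None:
        best=None
        for y in (yaw,yaw+np.pi):
            Y=np.array([np.cos(y),np.sin(y),0]);Z=np.array([0,0,-1.]);X=np.cross(Y,Z)
            a=(Q.inv()*R.from_matrix(np.c_[X,Y,Z])).as_rotvec()
            out.append(np.round(a,3))
    print('lin',*out)
E
python3 - <<'E'
from h import *
P,Q,s=tool(); print(s); print(Q.as_matrix().round(3))
for n in('top','side','wrist'):
    f=shot(n,n+'0.png'); c,_=ray(f,[256,192]); print(n,c.round(3),f['fx'],f['k1'])
E
```

```text
pics
{'time_s': 0.0, 'joints': array([ 1.26949655,  0.50831515, -0.23750267,  1.50114377,  0.12570311,
        1.14889344, -0.15479472]), 'qd': array([ 1.75283412e-03,  9.16277173e-05, -2.17963640e-03, -6.19835294e-04,
       -6.06667121e-04, -1.36095046e-03, -1.92168930e-04]), 'effort': array([ 6.25108205e-04, -6.20599294e+01, -2.18620732e+00, -2.49656492e+01,
        1.28223159e-02,  1.21499301e-02,  1.34823071e-05]), 'position': array([ 0.24701716, -0.57357906,  0.23843921]), 'eef_rot': array([ 9.79384493e-01,  2.02003045e-01, -2.03178325e-04, -8.62060770e-04]), 'wrist_force': array([ 0.03275449,  0.10922641, -0.56064341]), 'torque': array([0.01370947, 0.01944075, 0.02698826]), 'grasp_force': 0.0, 'grip_width': 0.999862856962424}
[[ 0.918  0.396 -0.001]
 [ 0.396 -0.918  0.002]
 [-0.    -0.002 -1.   ]]
top [0.329 0.09  1.432] 385.3636771859291 0.033916942225657734
side [ 0.124 -1.221  0.925] 372.3621989593022 0.027247489116838556
wrist [ 0.319 -0.544  0.373] 271.7451341701601 -0.05023594521512801
```

View pics/top0.png

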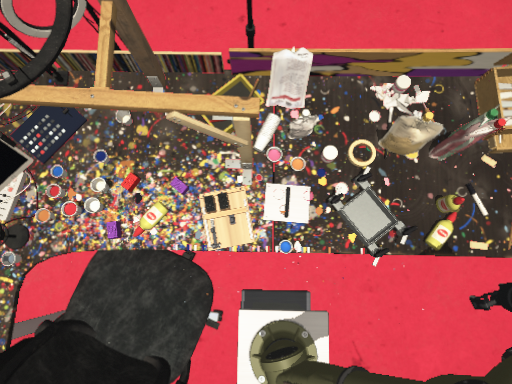

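View pics/side0.png

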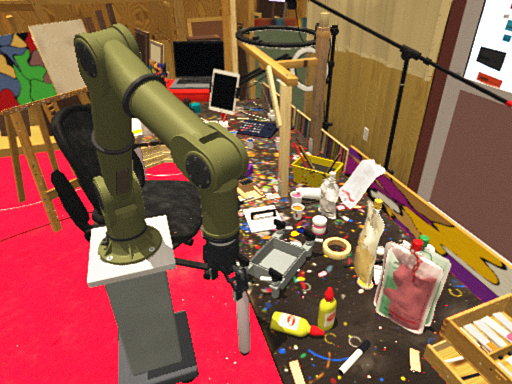

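The top view shows the clamp at about (230,217) px, the cover at (287,203) and the box at (370,213). I'll enlarge that area.

```bash
python3 - <<'E'
from h import *
im=cv2.imread('pics/top0.png')[140:275,190:420]
cv2.imwrite('pics/topc.png',cv2.resize(im,(782,459),interpolation=cv2.INTER_CUBIC))
f=shot('top')
print(onplane(f,[[230,217],[287,203],[370,213],[285,355]],0.03).round(3))
E
```

```text
[[ 0.477  0.197  0.03 ]
 [ 0.532 -0.011  0.03 ]
 [ 0.5   -0.311  0.03 ]
 [ 0.007 -0.006  0.03 ]]
```

View pics/topc.png

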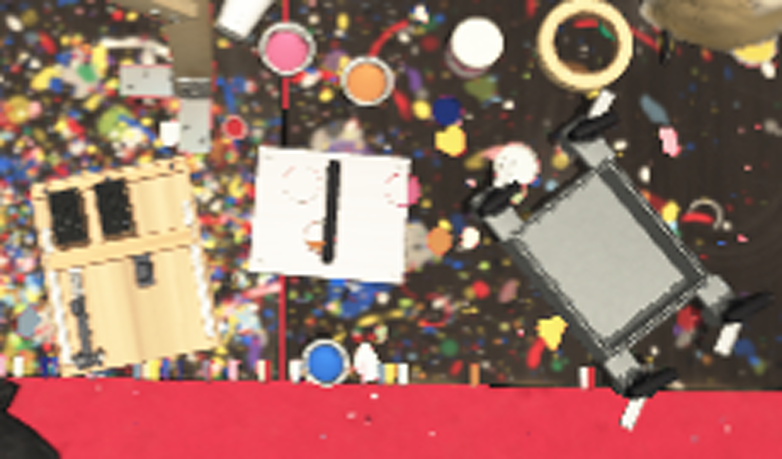

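The crop shows two black-faced blocks, at crop (68,216) and (113,208). The clamp is turned by about +9°, the box by about -52° and the cover handle by about -4°. I'll turn these into positions.

```bash
python3 - <<'E'
from h import *
f=shot('top')
def w(c,z): return onplane(f,np.array(c)/3.4+[190,140],z).round(3)
cl=w([[35,185],[185,160],[212,345],[65,372]],0.01); print('clamp',cl,cl.mean(0))
e=(cl[0]-cl[3]+cl[1]-cl[2]);print(np.degrees(np.arctan2(e[1],e[0])))
b=w([[512,235],[607,160],[705,280],[610,355]],0.056);print('box',b,b.mean(0))
e=b[1]-b[0]+b[2]-b[3];print(np.degrees(np.arctan2(e[1],e[0])))
print('blocks',w([[68,216],[113,208]],.056),'cover',w([[258,147],[411,157],[403,282],[249,270]],.008),w([[327,262],[334,160]],.042))
print('pawl,bargrip',w([[77,285],[144,262]],.06))
plan([0.36,0.18,0.25])
E
```

```text
clamp [[0.562 0.312 0.01 ]
 [0.592 0.147 0.01 ]
 [0.39  0.114 0.01 ]
 [0.359 0.271 0.01 ]] [0.47575 0.211   0.01   ]
10.3546364014974
box [[ 0.509 -0.2    0.056]
 [ 0.591 -0.301  0.056]
 [ 0.466 -0.398  0.056]
 [ 0.386 -0.298  0.056]] [ 0.488   -0.29925  0.056  ]
-51.1322224976793
blocks [[0.521 0.268 0.056]
 [0.531 0.221 0.056]] cover [[ 0.609  0.067  0.008]
 [ 0.6   -0.102  0.008]
 [ 0.462 -0.092  0.008]
 [ 0.472  0.075  0.008]] [[ 0.479 -0.007  0.042]
 [ 0.589 -0.014  0.042]]
pawl,bargrip [[0.448 0.256 0.06 ]
 [0.473 0.186 0.06 ]]
lin [ 401.9 -647.7  -10.6]
```

Request:
{"fn": "jog_arm", "kwargs": {"moves": [{"angular": [0,0,0.0],"linear": [360,-197,-30],"jaw": 40},{"angular": [0,0,0.0],"linear": [360,-197,-30],"jaw": 40},{"angular": [0,0,0.0],"linear": [360,-197,-30],"jaw": 40},{"angular": [0,0,0.0],"linear": [360,-197,-30],"jaw": 40},{"angular": [0,0,0.0],"linear": [360,-197,-30],"jaw": 40},{"angular": [0,0,0.1],"linear": [360,-197,-30],"jaw": 40},{"angular": [0,0,0.2],"linear": [360,-197,-30],"jaw": 40},{"angular": [0,0,0.227],"linear": [447,-650,-30],"jaw": 40},{"angular": [0,0,0.227],"linear": [447,-650,-30],"jaw": 40},{"angular": [0,0,0.227],"linear": [447,-650,-30],"jaw": 40},{"angular": [0,0,0.227],"linear": [447,-650,-30],"jaw": 40},{"angular": [0,0,0.227],"linear": [447,-650,-30],"jaw": 40}]}}

```text
time_s: 1.75
position: [0.432, 0.0564, 0.2696]
eef_rot: [0.996, 0.09, 0.0, 0.0]
wrist_force: [0.6, -0.2, -0.1]
grip_width: 0.471
grasp_force: 0.0
```

```bash
python3 - <<'E'
from h import *
P,Q,s=tool(); print(s['joints'].round(2),P,Q.as_matrix().round(3))
plan([0.40,0.20,0.27],np.radians(10.3-90))
E
```

```text
[ 0.16  0.19 -0.42  1.91  0.09  1.05 -1.69] [0.43199901 0.05636706 0.26955761] [[ 0.984  0.179  0.001]
 [ 0.179 -0.984 -0.   ]
 [ 0.001  0.    -1.   ]]
lin [  -5.8 -147.    -0.5] [ 0.    -0.001 -0.   ] [-1.000e-03 -0.000e+00  3.141e+00]
```

Request:
{"fn": "jog_arm", "kwargs": {"moves": [{"angular": [0,0,0],"linear": [-6,-147,0],"jaw": 40},{"angular": [0,0,0],"linear": [-6,-147,0],"jaw": 40},{"angular": [0,0,0],"linear": [-6,-147,0],"jaw": 40},{"angular": [0,0,0],"linear": [-6,-147,0],"jaw": 40}]}}

```text
time_s: 2.25
position: [0.3998, 0.1998, 0.2694]
eef_rot: [0.996, 0.092, 0.0, -0.0]
wrist_force: [0.5, -0.3, -0.3]
grip_width: 0.467
grasp_force: 0.0
```

```bash
python3 - <<'E'
from h import *
f=shot('wrist','w1.png'); np.save('w1.npy',f,allow_pickle=True)
P,Q,s=tool(); print(P)
cv2.imwrite('pics/w1b.png',cv2.resize(f['image'][:,:,::-1],(800,600)))
E
```

```text
[0.40030356 0.19810882 0.26921661]
```

View pics/w1b.png

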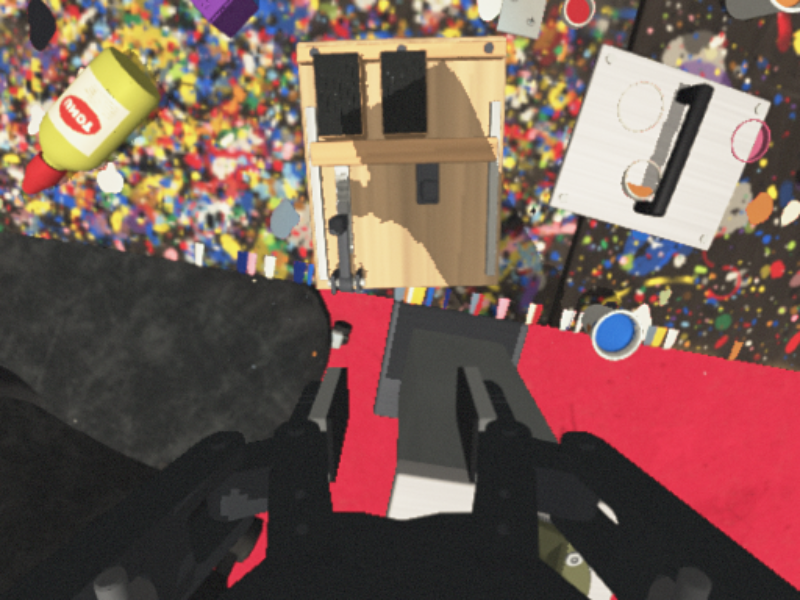

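The wrist view is clear. In 800 px units the pawl tab is at (339,222), the bar tab at (428,189), the block tops at (339,94) and (404,92), the near base corners at (316,290) and (498,287), and the fence-top corners at (300,42) and (506,37).

```bash
cat >> h.py <<'E'
def load(n): return np.load(n,allow_pickle=True).item()
E
python3 - <<'E'
from h import *
f=load('w1.npy'); s=1/1.5625
w=lambda p,z: onplane(f,np.array(p)*s,z).round(4)
print('base near',w([[316,290],[498,287]],.01),'fence',w([[300,42],[506,37]],.024))
print('bar edge',w([[312,164],[497,160]],.024))
a=w([[316,290],[498,287]],.01);b=w([[300,42],[506,37]],.024)
c=(a.sum(0)+b.sum(0))/4
e=b.mean(0)-a.mean(0); g=a[0]-a[1]+b[0]-b[1]
print('centre',c,np.linalg.norm(e[:2]),np.degrees(np.arctan2(e[1],e[0])),np.degrees(np.arctan2(-g[0],g[1])))
print('pawl',w([339,222],.072),'bar tab',w([428,189],.056),'blocks',w([[339,94],[404,92]],.056))
# block corners
print(w([[314,54],[357,53],[361,131],[321,135]],.056),w([[382,51],[426,51],[427,132],[383,132]],.056))
th=np.radians(10.3);Rm=np.array([[np.cos(th),-np.sin(th)],[np.sin(th),np.cos(th)]])
for n,v in (('hinge',(-.095,.055)),('tab',(-.04,.055)),('bargrip',(-.015+.057-.03-.02-.032+.0,-.02)),('blk',(.057,.048))): print(n,(c[:2]+Rm@v).round(4))
E
```

```text
base near [[0.3544 0.2749 0.01  ]
 [0.3892 0.1032 0.01  ]] fence [[0.561  0.3119 0.024 ]
 [0.5945 0.1506 0.024 ]]
bar edge [[0.4692 0.2902 0.024 ]
 [0.5011 0.1353 0.024 ]]
centre [0.474775 0.21015  0.017   ] 0.21022902392391013 11.579853222202743 11.590905313061178
pawl [[0.431  0.2544 0.072 ]] bar tab [[0.4674 0.1906 0.056 ]] blocks [[0.5236 0.2701 0.056 ]
 [0.5337 0.2223 0.056 ]]
[[0.5476 0.2923 0.056 ]
 [0.5537 0.2612 0.056 ]
 [0.5005 0.2497 0.056 ]
 [0.4923 0.2795 0.056 ]] [[0.5583 0.2433 0.056 ]
 [0.5642 0.2115 0.056 ]
 [0.509  0.1997 0.056 ]
 [0.5029 0.2329 0.056 ]]
hinge [0.3715 0.2473]
tab [0.4256 0.2571]
bargrip [0.439  0.1833]
blk [0.5223 0.2676]
```

Request:
{"fn": "jog_arm", "kwargs": {"moves": [{"angular": [0,0,-0.02],"linear": [37,-52,40],"jaw": 40},{"angular": [0,0,-0.02],"linear": [37,-52,100],"jaw": 40},{"angular": [0,0,-0.02],"linear": [37,-52,159],"jaw": 40},{"angular": [0,0,-0.02],"linear": [37,-52,159],"jaw": 40},{"angular": [0,0,-0.02],"linear": [37,-52,159],"jaw": 40},{"angular": [0,0,-0.02],"linear": [37,-52,159],"jaw": 40}]}}

```text
time_s: 3.05
position: [0.4292, 0.2562, 0.1128]
eef_rot: [0.995, 0.099, 0.002, -0.001]
wrist_force: [0.6, 0.2, 1.1]
grip_width: 0.468
grasp_force: 0.0
```

```bash
python3 - <<'E'
from h import *
f=shot('wrist'); np.save('w2.npy',f,allow_pickle=True)
P,Q,s=tool(); print(P,Q.as_matrix()[:,0].round(3))
cv2.imwrite('pics/w2b.png',cv2.resize(f['image'][:,:,::-1],(800,600)))
E
```

```text
[0.42898591 0.25620326 0.11268352] [0.98  0.198 0.004]
```

View pics/w2b.png

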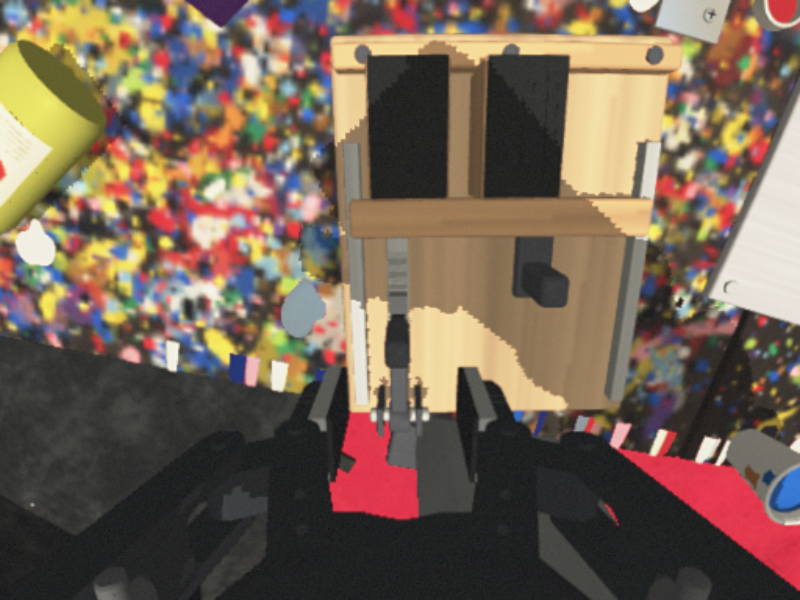

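```bash
python3 - <<'E'
from h import *
f=load('w2.npy'); s=1/1.5625
print(onplane(f,np.array([[398,346],[398,365],[398,330]])*s,.072).round(4), onplane(f,np.array([[400,416]])*s,.03).round(4),onplane(f,np.array([[553,290]])*s,.056).round(4))
print(proj(f,[[.4265,.2564,.072],[.4265,.2564,.038]])*1.5625)
b=onplane(f,np.array([[368,55],[447,55],[447,198],[370,198],[487,55],[568,55],[562,198],[485,198]])*s,.056).round(4);print(b[:4].mean(0),b[4:].mean(0))
E
```

```text
[[0.4323 0.2579 0.072 ]
 [0.4232 0.2561 0.072 ]
 [0.4398 0.2594 0.072 ]] [[0.3717 0.2452 0.03  ]] [[0.4678 0.1907 0.056 ]]
[[398.77266354 358.25615554]
 [399.2665247  331.50766595]]
[0.52335 0.2717  0.056  ] [0.533425 0.222825 0.056   ]
```

Request:
{"fn": "jog_arm", "kwargs": {"moves": [{"angular": [0,0,0],"linear": [-1,-1,35],"jaw": 40},{"angular": [0,0,0],"linear": [-1,-1,63],"jaw": 40},{"angular": [0,0,0],"linear": [-1,-1,63],"jaw": 40},{"angular": [0,0,0],"linear": [-1,-1,63],"jaw": 0},{"angular": [0,0,0],"linear": [-1,-1,63],"jaw": 0},{"angular": [0,0,0],"linear": [-1,-1,63],"jaw": 0},{"angular": [0,0,0],"linear": [-1,-1,63],"jaw": 0}]}}

```text
time_s: 3.98
position: [0.4273, 0.2581, 0.0489]
eef_rot: [0.995, 0.1, 0.002, -0.001]
wrist_force: [-0.8, 2.4, 8.3]
grip_width: 0.127
grasp_force: 59.6
```

Request:
{"fn": "jog_arm", "kwargs": {"moves": [{"angular": [0,0,0],"linear": [-5,0,-8],"jaw": 0},{"angular": [0,0,0],"linear": [-11,0,-15],"jaw": 0},{"angular": [0,0,0],"linear": [-19,0,-21],"jaw": 0},{"angular": [0,0,0],"linear": [-27,0,-26],"jaw": 0},{"angular": [0,0,0],"linear": [-35,0,-29],"jaw": 0},{"angular": [0,0,0],"linear": [-44,0,-32],"jaw": 0},{"angular": [0,0,0],"linear": [-44,0,-32],"jaw": 0}]}}

```text
time_s: 4.85
position: [0.3852, 0.2493, 0.0809]
eef_rot: [0.995, 0.1, 0.003, -0.002]
wrist_force: [4.4, 1.5, 1.2]
grip_width: 0.125
grasp_force: 59.1
```

Request:
{"fn": "jog_arm", "kwargs": {"moves": [{"angular": [0,0,0],"linear": [0,0,0],"jaw": 42},{"angular": [0,0,0],"linear": [0,0,0],"jaw": 42},{"angular": [0,0,0],"linear": [0,0,0],"jaw": 42},{"angular": [0,0,0],"linear": [0,0,-55],"jaw": 42},{"angular": [0,0,0],"linear": [68,75,-55],"jaw": 42},{"angular": [0,0,0],"linear": [68,75,-55],"jaw": 42},{"angular": [0,0,0],"linear": [68,75,-10],"jaw": 42},{"angular": [0,0,0],"linear": [68,75,-10],"jaw": 42},{"angular": [0,0,0],"linear": [68,75,-10],"jaw": 42}]}}

```text
time_s: 5.98
position: [0.4644, 0.1886, 0.09]
eef_rot: [0.995, 0.1, -0.0, -0.0]
wrist_force: [0.4, -0.1, 0.5]
grip_width: 0.492
grasp_force: 0.0
```

```bash
python3 - <<'E'
from h import *
f=shot('wrist'); np.save('w3.npy',f,allow_pickle=True)
P,Q,s=tool(); print(P,Q.as_matrix()[:,0].round(3))
cv2.imwrite('pics/w3b.png',cv2.resize(f['image'][:,:,::-1],(800,600)))
plan([.467,.1895,.034])
E
```

```text
[0.46477961 0.18881241 0.09044343] [0.98  0.2   0.001]
lin [ 2.3 -0.2 56.4]
```

View pics/w3b.png

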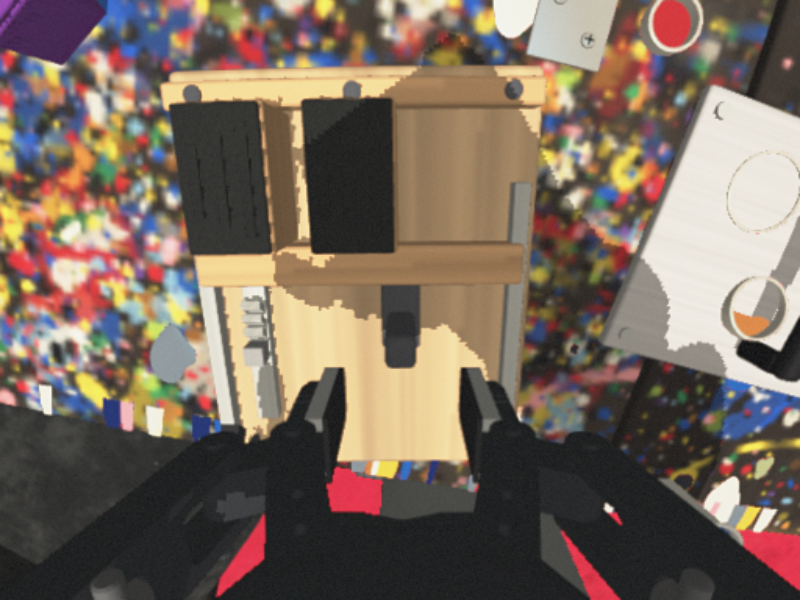

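The pawl is up and the bar tab sits centred between the fingers at (400,345).

Request:
{"fn": "jog_arm", "kwargs": {"moves": [{"angular": [0,0,0],"linear": [2,0,30],"jaw": 42},{"angular": [0,0,0],"linear": [2,0,56],"jaw": 42},{"angular": [0,0,0],"linear": [2,0,56],"jaw": 42},{"angular": [0,0,0],"linear": [2,0,56],"jaw": 0},{"angular": [0,0,0],"linear": [2,0,56],"jaw": 0},{"angular": [0,0,0],"linear": [2,0,56],"jaw": 0},{"angular": [0,0,0],"linear": [2,0,56],"jaw": 0}]}}

```text
time_s: 6.9
position: [0.4673, 0.1901, 0.035]
eef_rot: [0.995, 0.101, 0.001, -0.001]
wrist_force: [-2.6, 3.3, 7.3]
grip_width: 0.153
grasp_force: 59.0
```

Request:
{"fn": "jog_arm", "kwargs": {"moves": [{"angular": [0,0,0],"linear": [-10,0,0],"jaw": 0},{"angular": [0,0,0],"linear": [-20,0,0],"jaw": 0},{"angular": [0,0,0],"linear": [-30,0,0],"jaw": 0},{"angular": [0,0,0],"linear": [-40,0,0],"jaw": 0},{"angular": [0,0,0],"linear": [-48,0,0],"jaw": 0},{"angular": [0,0,0],"linear": [-55,0,0],"jaw": 0},{"angular": [0,0,0],"linear": [-58,0,0],"jaw": 0},{"angular": [0,0,0],"linear": [-58,0,0],"jaw": 0}]}}

```text
time_s: 7.9
position: [0.4133, 0.1786, 0.0349]
eef_rot: [0.995, 0.1, 0.004, -0.002]
wrist_force: [7.3, 3.5, 3.0]
grip_width: 0.148
grasp_force: 59.5
```

Request:
{"fn": "jog_arm", "kwargs": {"moves": [{"angular": [0,0,0],"linear": [-55,0,0],"jaw": 42},{"angular": [0,0,0],"linear": [-55,0,0],"jaw": 42},{"angular": [0,0,0],"linear": [-55,0,0],"jaw": 42}]}}

```text
time_s: 8.28
position: [0.3564, 0.1659, 0.0338]
eef_rot: [0.995, 0.1, 0.001, 0.0]
wrist_force: [0.3, 0.7, -0.8]
grip_width: 0.495
grasp_force: 0.0
```

I gave a stray 55 mm pull-back while opening. The forces stayed small, and I'll check the clamp in the next picture.

Request:
{"fn": "jog_arm", "kwargs": {"moves": [{"angular": [0,0,0],"linear": [0,0,-60],"jaw": 80},{"angular": [0,0,0],"linear": [0,0,-120],"jaw": 80},{"angular": [0,0,0],"linear": [0,0,-165],"jaw": 80},{"angular": [0,0,-0.3],"linear": [30,0,-165],"jaw": 80},{"angular": [0,0,-0.6],"linear": [70,-5,-165],"jaw": 80},{"angular": [0,0,-0.9],"linear": [110,-10,-165],"jaw": 80},{"angular": [0,0,-1.2],"linear": [150,-15,-165],"jaw": 80},{"angular": [0,0,-1.57],"linear": [184,-20,-165],"jaw": 80},{"angular": [0,0,-1.57],"linear": [184,-20,-165],"jaw": 80},{"angular": [0,0,-1.57],"linear": [184,-20,-165],"jaw": 80},{"angular": [0,0,-1.57],"linear": [184,-20,-165],"jaw": 80},{"angular": [0,0,-1.57],"linear": [184,-20,-165],"jaw": 80}]}}

```text
time_s: 9.78
position: [0.5333, 0.2215, 0.1984]
eef_rot: [0.633, 0.775, 0.0, -0.0]
wrist_force: [-0.6, -0.2, -0.0]
grip_width: 0.937
grasp_force: 0.0
```

```bash
python3 - <<'E'
from h import *
f=shot('wrist'); np.save('w4.npy',f,allow_pickle=True)
P,Q,s=tool(); print(P,Q.as_matrix()[:,0].round(3),s['joints'].round(2))
cv2.imwrite('pics/w4b.png',cv2.resize(f['image'][:,:,::-1],(800,600)))
E
```

```text
[0.53331559 0.22140283 0.19835415] [-0.202  0.979  0.001] [ 0.13  0.6  -0.94  1.69  0.53  1.13 -0.75]
```

View pics/w4b.png

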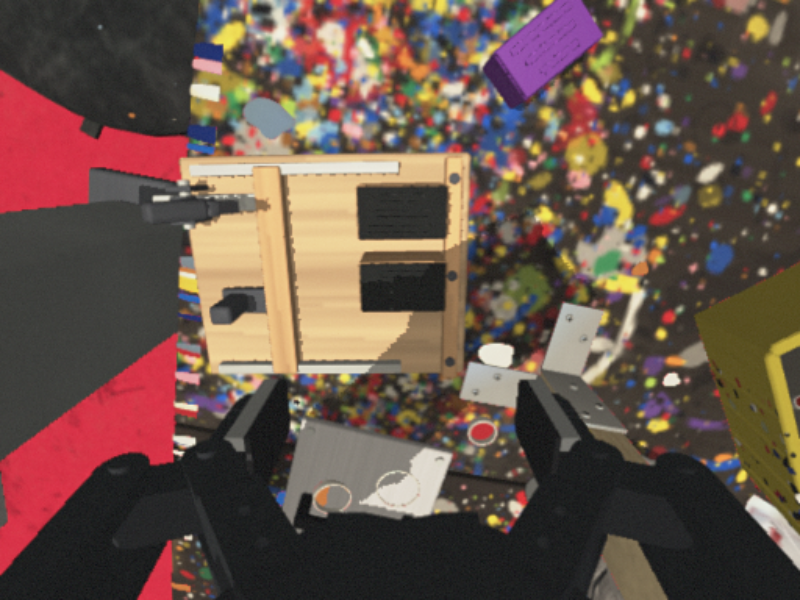

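The bar is fully back, the pawl is raised and both blocks still stand, their tops at (403,212) and (404,287). A pale post bracket stands at (590,390), clear of the hand.

```bash
python3 - <<'E'
from h import *
f=load('w4.npy'); s=1/1.5625
A=onplane(f,np.array([[358,184],[447,185],[447,240],[358,238]])*s,.056);B=onplane(f,np.array([[361,263],[447,262],[446,312],[361,310]])*s,.056)
for b in (A,B):
    e=b[1]-b[0]+b[2]-b[3];print(b.mean(0).round(4),np.degrees(np.arctan2(e[1],e[0])),np.linalg.norm(e)/2)
    plan([*b.mean(0)[:2],.038],np.radians(11.6))
E
```

```text
[0.524  0.2722 0.056 ] 10.498402005981376 0.05711301779637084
lin [ 51.6   1.2 160.4] [ 0.    -0.001  0.   ] [ 1.000e-03  0.000e+00 -3.141e+00]
[0.5348 0.2236 0.056 ] 11.083690008474289 0.057722797982162975
lin [  1.8   1.9 160.4] [ 0.    -0.001  0.   ] [ 1.000e-03  0.000e+00 -3.141e+00]
```

Request:
{"fn": "jog_arm", "kwargs": {"moves": [{"angular": [0,0,0],"linear": [2,1.5,60],"jaw": 80},{"angular": [0,0,0],"linear": [2,1.5,115],"jaw": 80},{"angular": [0,0,0],"linear": [2,1.5,150],"jaw": 80},{"angular": [0,0,0],"linear": [2,1.5,160],"jaw": 80},{"angular": [0,0,0],"linear": [2,1.5,160],"jaw": 80},{"angular": [0,0,0],"linear": [2,1.5,160],"jaw": 40},{"angular": [0,0,0],"linear": [2,1.5,160],"jaw": 40},{"angular": [0,0,0],"linear": [2,1.5,160],"jaw": 40},{"angular": [0,0,0],"linear": [2,1.5,160],"jaw": 40}]}}

```text
time_s: 10.95
position: [0.5338, 0.2247, 0.0402]
eef_rot: [0.633, 0.774, 0.001, 0.001]
wrist_force: [-2.5, -1.4, 5.6]
grip_width: 0.687
grasp_force: 65.6
```

Request:
{"fn": "jog_arm", "kwargs": {"moves": [{"angular": [0,0,0],"linear": [0,0,-10],"jaw": 40},{"angular": [0,0,0],"linear": [0,0,-40],"jaw": 40},{"angular": [0,0,0],"linear": [0,0,-90],"jaw": 40},{"angular": [0,0,0],"linear": [0,0,-140],"jaw": 40},{"angular": [0,0,0],"linear": [0,0,-140],"jaw": 40}]}}

```text
time_s: 11.58
position: [0.5351, 0.2261, 0.1834]
eef_rot: [0.633, 0.774, 0.004, 0.002]
wrist_force: [-0.6, 0.5, -1.8]
grip_width: 0.694
grasp_force: 43.0
```

```bash
python3 - <<'E'
from h import *
P,Q,s=tool(); print(P,Q.as_matrix()[:,0].round(3),s['joints'].round(2),s['wrist_force'])
plan([.488,-.299,.19],np.radians(128.9-90))
E
```

```text
[0.53511882 0.22606669 0.18335751] [-0.198  0.98   0.002] [ 0.12  0.61 -0.92  1.7   0.55  1.09 -0.78] [-0.55106146  0.52564292 -1.77259969]
lin [-505.4 -149.8   -8.9] [ 0.008 -0.    -0.48 ] [-0.    -0.011  2.661]
```

Request:
{"fn": "jog_arm", "kwargs": {"moves": [{"angular": [0,0,-0.03],"linear": [-30,-9,-9],"jaw": 40},{"angular": [0,0,-0.06],"linear": [-75,-22,-9],"jaw": 40},{"angular": [0,0,-0.11],"linear": [-125,-37,-9],"jaw": 40},{"angular": [0,0,-0.16],"linear": [-175,-52,-9],"jaw": 40},{"angular": [0,0,-0.21],"linear": [-225,-67,-9],"jaw": 40},{"angular": [0,0,-0.26],"linear": [-275,-82,-9],"jaw": 40},{"angular": [0,0,-0.31],"linear": [-325,-97,-9],"jaw": 40},{"angular": [0,0,-0.36],"linear": [-375,-112,-9],"jaw": 40},{"angular": [0,0,-0.42],"linear": [-425,-127,-9],"jaw": 40},{"angular": [0,0,-0.48],"linear": [-475,-141,-9],"jaw": 40},{"angular": [0,0,-0.48],"linear": [-505,-150,-9],"jaw": 40},{"angular": [0,0,-0.48],"linear": [-505,-150,-9],"jaw": 40}]}}

```text
time_s: 13.08
position: [0.4847, -0.3038, 0.1861]
eef_rot: [0.434, 0.901, -0.0, -0.001]
wrist_force: [-0.6, 0.0, -1.8]
grip_width: 0.684
grasp_force: 71.2
```

```bash
python3 - <<'E'
from h import *
f=shot('wrist'); np.save('w5.npy',f,allow_pickle=True)
P,Q,s=tool(); print(P,Q.as_matrix()[:,0].round(3),s['joints'].round(2),s['grasp_force'])
cv2.imwrite('pics/w5b.png',cv2.resize(f['image'][:,:,::-1],(800,600)))
E
```

```text
[ 0.48535437 -0.30149555  0.1865384 ] [-0.626  0.78   0.001] [ 1.17  0.68 -1.14  1.72  0.67  1.19  0.53] 71.19547873735428
```

View pics/w5b.png

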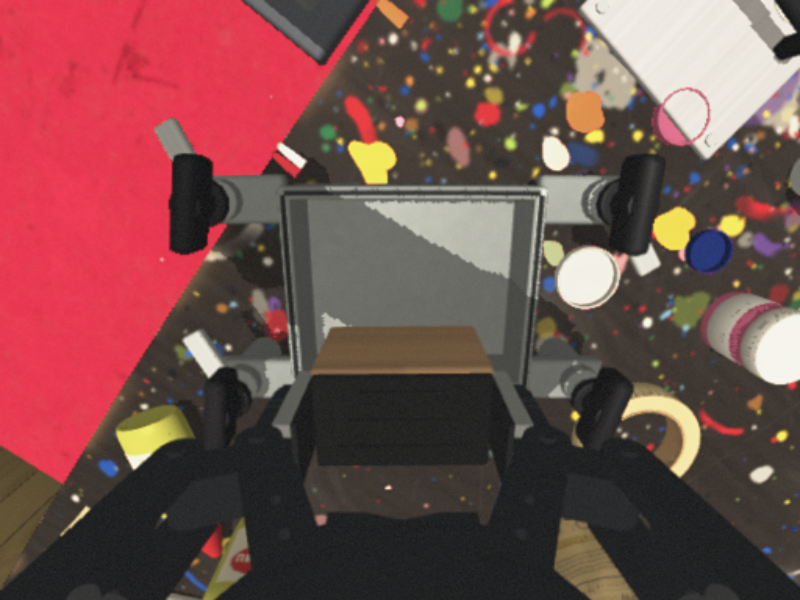

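The block is held level over the box. The rim's near corners are at (281,192) and (545,190), and the -x wings are at (191,203) and (638,203).

```bash
python3 - <<'E'
from h import *
f=load('w5.npy'); s=1/1.5625
b=onplane(f,np.array([[281,192],[545,190],[297,383],[527,383]])*s,.056);print(b.round(4),np.linalg.norm(b[1]-b[0]))
d=b[1]-b[0]; yaw=np.arctan2(-d[0],d[1]); print('yaw',np.degrees(yaw), [np.degrees(np.arctan2(*(b[j]-b[i])[1::-1])) for i,j in((0,2),(1,3))])
X=np.array([np.cos(yaw),np.sin(yaw),0]);c=(b[0]+b[1])/2+.07*X;print('centre',c)
k=onplane(f,np.array([[191,203],[638,203],[222,408],[608,408]])*s,.106)
for p in k:
    v=p-c; Y=np.array([-X[1],X[0],0]);print('knob',p.round(4),(v@X).round(4),(v@Y).round(4))
ends=onplane(f,np.array([[191,155],[189,250],[643,156],[630,252]])*s,.106)
for i in(0,2): e=ends[i]-ends[i+1];print(np.degrees(np.arctan2(e[1],e[0])))
blk=onplane(f,np.array([[313,375],[492,375],[490,465],[317,465]])*s,.2015);print(blk.mean(0))
E
```

```text
[[ 0.3869 -0.2988  0.056 ]
 [ 0.5116 -0.198   0.056 ]
 [ 0.4674 -0.3994  0.056 ]
 [ 0.5928 -0.2996  0.056 ]] 0.1603114193283532
yaw -51.03012643283017 [np.float64(-51.33387691811929), np.float64(-51.35413926891049)]
centre [ 0.49326134 -0.30284337  0.056     ]
knob [ 0.3637 -0.321   0.106 ] -0.0674 -0.1122
knob [ 0.5387 -0.1815  0.106 ] -0.0658 0.1116
knob [ 0.4367 -0.4113  0.106 ] 0.0488 -0.1122
knob [ 0.6124 -0.2715  0.106 ] 0.0506 0.1124
119.3992528004131
129.11902961125526
[ 0.48605949 -0.30448263  0.2015    ]
```

Request:
{"fn": "jog_arm", "kwargs": {"moves": [{"angular": [0,0,0],"linear": [-15,2,20],"jaw": 40},{"angular": [0,0,0],"linear": [-30,5,50],"jaw": 40},{"angular": [0,0,0],"linear": [-30,5,95],"jaw": 40},{"angular": [0,0,0],"linear": [-30,5,130],"jaw": 40},{"angular": [0,0,0],"linear": [-30,5,143],"jaw": 40},{"angular": [0,0,0],"linear": [-30,5,148],"jaw": 40},{"angular": [0,0,0],"linear": [-30,5,149],"jaw": 40},{"angular": [0,0,0],"linear": [-30,5,149],"jaw": 40}]}}

```text
time_s: 14.12
position: [0.5096, -0.3208, 0.0395]
eef_rot: [0.431, 0.902, -0.0, 0.001]
wrist_force: [0.8, 0.4, -0.9]
grip_width: 0.689
grasp_force: 71.2
```

Request:
{"fn": "jog_arm", "kwargs": {"moves": [{"angular": [0,0,0],"linear": [0,0,0],"jaw": 74},{"angular": [0,0,0],"linear": [0,0,0],"jaw": 74},{"angular": [0,0,0],"linear": [0,0,0],"jaw": 74},{"angular": [0,0,0],"linear": [0,0,-50],"jaw": 74},{"angular": [0,0,0],"linear": [0,0,-110],"jaw": 78},{"angular": [0,0,0],"linear": [0,0,-150],"jaw": 80},{"angular": [0,0,0],"linear": [0,0,-150],"jaw": 80}]}}

```text
time_s: 15.0
position: [0.5107, -0.3206, 0.1918]
eef_rot: [0.431, 0.902, -0.0, 0.003]
wrist_force: [0.9, 0.3, -0.4]
grip_width: 0.935
grasp_force: 0.0
```

```bash
python3 - <<'E'
from h import *
f=shot('wrist','w6.png'); np.save('w6.npy',f,allow_pickle=True)
P,Q,s=tool(); print(P,Q.as_matrix()[:,0].round(3))
plan([.524,.2722,.2],np.radians(11.6))
E
```

```text
[ 0.50950045 -0.32079384  0.18956005] [-0.628  0.778 -0.003]
lin [452.4 383.6 -11.4] [0.001 0.002 0.476] [-3.000e-03  2.000e-03 -2.665e+00]
```

View pics/w6.png

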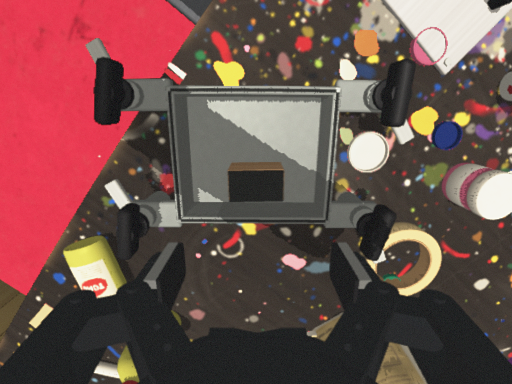

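The block stands in the box at (256,182), and all four rim corners show: (168,88), (340,87), (329,221) and (179,221).

```bash
python3 - <<'E'
from h import *
f=load('w6.npy')
g=cv2.cvtColor(f['image'],cv2.COLOR_RGB2GRAY)
for pts in ([[168,88],[340,87],[329,221],[179,221]],[[174,92],[334,92],[324,214],[184,214]]):
    b=onplane(f,np.array(pts),.056);print(b.mean(0).round(4),[np.linalg.norm(b[i]-b[i-1]).round(4) for i in range(4)])
    for i,j in((0,3),(1,2)): e=b[j]-b[i];print(np.degrees(np.arctan2(e[1],e[0])))
    e=b[1]-b[0];print(np.degrees(np.arctan2(-e[0],e[1])));e=b[2]-b[3];print(np.degrees(np.arctan2(-e[0],e[1])))
cv2.imwrite('pics/w6c.png',cv2.resize(f['image'][70:260,80:430,::-1],(800,434),interpolation=cv2.INTER_CUBIC))
E
```

```text
[ 0.4906 -0.3001  0.056 ] [np.float64(0.1346), np.float64(0.1611), np.float64(0.1356), np.float64(0.162)]
-51.55145330969846
-51.146031403270534
-50.87585950603106
-51.20457871011479
[ 0.4894 -0.2985  0.056 ] [np.float64(0.1229), np.float64(0.1503), np.float64(0.1229), np.float64(0.1498)]
-51.24109415317459
-51.48589584653676
-51.19119617465245
-51.20371454863341
```

Request:
{"fn": "jog_arm", "kwargs": {"moves": [{"angular": [0,0,0],"linear": [40,34,-11],"jaw": 80},{"angular": [0,0,0.04],"linear": [85,72,-11],"jaw": 80},{"angular": [0,0,0.08],"linear": [130,110,-11],"jaw": 80},{"angular": [0,0,0.13],"linear": [175,148,-11],"jaw": 80},{"angular": [0,0,0.18],"linear": [220,187,-11],"jaw": 80},{"angular": [0,0,0.23],"linear": [265,225,-11],"jaw": 80},{"angular": [0,0,0.28],"linear": [310,263,-11],"jaw": 80},{"angular": [0,0,0.33],"linear": [355,301,-11],"jaw": 80},{"angular": [0,0,0.38],"linear": [400,339,-11],"jaw": 80},{"angular": [0,0,0.43],"linear": [420,357,-11],"jaw": 80},{"angular": [0,0,0.476],"linear": [420,357,-11],"jaw": 80},{"angular": [0,0,0.476],"linear": [420,357,-11],"jaw": 80}]}}

```text
time_s: 16.55
position: [0.5224, 0.2302, 0.1979]
eef_rot: [0.631, 0.775, -0.001, -0.0]
wrist_force: [0.2, -0.5, 0.9]
grip_width: 0.937
grasp_force: 0.0
```

```bash
python3 - <<'E'
from h import *
f=shot('wrist'); np.save('w7.npy',f,allow_pickle=True)
P,Q,s=tool(); print(P,Q.as_matrix()[:,0].round(3))
im=f['image'].astype(int)
m=((im.max(2)<60)).astype(np.uint8)
m[int(384*.6):]=0
n,l,st,ce=cv2.connectedComponentsWithStats(cv2.morphologyEx(m,cv2.MORPH_OPEN,np.ones((5,5))))
for i in range(1,n):
    if 300<st[i,4]<6000: print(st[i],ce[i].round(1),onplane(f,ce[i],.056).round(4))
print('pred A',proj(f,[.524,.2722,.056]))
cv2.imwrite('pics/w7.png',f['image'][:,:,::-1])
E
```

```text
[0.52264182 0.22977384 0.1980724 ] [-0.203  0.979 -0.001]
[ 239  131   56   32 1706] [266.3 146.1] [[0.5234 0.2723 0.056 ]]
[306 162  60  32 692] [340.  177.5] [[0.606  0.2562 0.056 ]]
pred A [[266.86562653 146.4065365 ]]
```

View pics/w7.png

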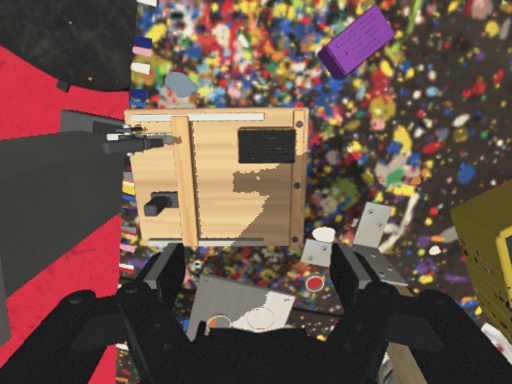

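Block A is undisturbed at (266,146).

Request:
{"fn": "jog_arm", "kwargs": {"moves": [{"angular": [0,0,0],"linear": [41.5,9.5,20],"jaw": 80},{"angular": [0,0,0],"linear": [41.5,9.5,70],"jaw": 80},{"angular": [0,0,0],"linear": [41.5,9.5,120],"jaw": 80},{"angular": [0,0,0],"linear": [41.5,9.5,150],"jaw": 80},{"angular": [0,0,0],"linear": [41.5,9.5,160],"jaw": 80},{"angular": [0,0,0],"linear": [41.5,9.5,160],"jaw": 80},{"angular": [0,0,0],"linear": [41.5,9.5,160],"jaw": 40},{"angular": [0,0,0],"linear": [41.5,9.5,160],"jaw": 40},{"angular": [0,0,0],"linear": [41.5,9.5,160],"jaw": 40},{"angular": [0,0,0],"linear": [41.5,9.5,160],"jaw": 40}]}}

```text
time_s: 17.85
position: [0.5234, 0.2732, 0.0409]
eef_rot: [0.632, 0.775, 0.0, 0.0]
wrist_force: [-3.0, -2.6, 6.4]
grip_width: 0.688
grasp_force: 65.9
```

Request:
{"fn": "jog_arm", "kwargs": {"moves": [{"angular": [0,0,0],"linear": [0,0,-10],"jaw": 40},{"angular": [0,0,0],"linear": [0,0,-40],"jaw": 40},{"angular": [0,0,0],"linear": [0,0,-90],"jaw": 40},{"angular": [0,0,0],"linear": [0,0,-145],"jaw": 40},{"angular": [0,0,0],"linear": [0,0,-150],"jaw": 40}]}}

```text
time_s: 18.48
position: [0.5255, 0.275, 0.1947]
eef_rot: [0.632, 0.775, 0.004, 0.001]
wrist_force: [0.4, 1.0, -2.0]
grip_width: 0.69
grasp_force: 65.4
```

```bash
python3 - <<'E'
from h import *
P,Q,s=tool(); print(P,Q.as_matrix()[:,0].round(3),s['grasp_force'],s['grip_width'])
th=np.radians(-51.2);c=np.array([.4895,-.2988])-.028*np.array([np.cos(th),np.sin(th)]);print(c)
plan([*c,.19],np.radians(128.8-90))
E
```

```text
[0.525466   0.27495946 0.1946893 ] [-0.202  0.979  0.003] 65.36256551742554 0.690154562782622
[ 0.47195509 -0.27697854]
lin [-529.8 -163.7    1.8] [ 0.009 -0.001 -0.474] [-1.000e-03 -1.200e-02  2.667e+00]
```

Request:
{"fn": "jog_arm", "kwargs": {"moves": [{"angular": [0,0,0],"linear": [-30,-9,0],"jaw": 40},{"angular": [0,0,-0.03],"linear": [-75,-23,0],"jaw": 40},{"angular": [0,0,-0.08],"linear": [-125,-38,0],"jaw": 40},{"angular": [0,0,-0.13],"linear": [-175,-54,0],"jaw": 40},{"angular": [0,0,-0.18],"linear": [-225,-69,0],"jaw": 40},{"angular": [0,0,-0.23],"linear": [-275,-85,0],"jaw": 40},{"angular": [0,0,-0.28],"linear": [-325,-100,0],"jaw": 40},{"angular": [0,0,-0.33],"linear": [-375,-116,0],"jaw": 40},{"angular": [0,0,-0.38],"linear": [-425,-131,0],"jaw": 40},{"angular": [0,0,-0.43],"linear": [-475,-147,0],"jaw": 40},{"angular": [0,0,-0.474],"linear": [-515,-160,0],"jaw": 40},{"angular": [0,0,-0.474],"linear": [-530,-164,0],"jaw": 40}]}}

```text
time_s: 19.98
position: [0.4688, -0.2826, 0.1884]
eef_rot: [0.434, 0.901, -0.0, -0.001]
wrist_force: [0.4, 0.7, -1.4]
grip_width: 0.689
grasp_force: 65.2
```

```bash
python3 - <<'E'
from h import *
P,Q,s=tool(); print(P,Q.as_matrix()[:,0].round(3),s['grasp_force'],s['grip_width'])
plan([.472,-.277,.0385],np.radians(128.8-90))
E
```

```text
[ 0.46879855 -0.28255845  0.18840462] [-0.623  0.782  0.001] 65.18023163080215 0.6890317104151482
lin [  2.2   6.1 149.9] [-0.001 -0.001 -0.005] [-1.000e-03  2.000e-03  3.137e+00]
```

Request:
{"fn": "jog_arm", "kwargs": {"moves": [{"angular": [0,0,0],"linear": [1,2,20],"jaw": 40},{"angular": [0,0,0],"linear": [1,2,60],"jaw": 40},{"angular": [0,0,0],"linear": [1,2,105],"jaw": 40},{"angular": [0,0,0],"linear": [1,2,135],"jaw": 40},{"angular": [0,0,0],"linear": [1,2,146],"jaw": 40},{"angular": [0,0,0],"linear": [1,2,150],"jaw": 40},{"angular": [0,0,0],"linear": [1,2,151],"jaw": 40},{"angular": [0,0,0],"linear": [1,2,151],"jaw": 40}]}}

```text
time_s: 20.98
position: [0.4717, -0.2773, 0.0392]
eef_rot: [0.432, 0.902, -0.0, 0.001]
wrist_force: [0.2, -0.6, -0.7]
grip_width: 0.688
grasp_force: 65.2
```

Request:
{"fn": "jog_arm", "kwargs": {"moves": [{"angular": [0,0,0],"linear": [0,0,0],"jaw": 74},{"angular": [0,0,0],"linear": [0,0,0],"jaw": 74},{"angular": [0,0,0],"linear": [0,0,0],"jaw": 74},{"angular": [0,0,0],"linear": [0,0,-50],"jaw": 74},{"angular": [0,0,0],"linear": [0,0,-110],"jaw": 60},{"angular": [0,0,0],"linear": [-30,0,-150],"jaw": 50},{"angular": [0,0,0],"linear": [-50,0,-150],"jaw": 50},{"angular": [0,0,0],"linear": [-50,0,-150],"jaw": 50},{"angular": [0,0,0],"linear": [-50,0,-150],"jaw": 50}]}}

```text
time_s: 22.1
position: [0.5018, -0.3153, 0.1877]
eef_rot: [0.432, 0.902, 0.0, -0.001]
wrist_force: [-0.5, 0.2, -0.3]
grip_width: 0.581
grasp_force: 0.0
```

```bash
python3 - <<'E'
from h import *
f=shot('wrist'); np.save('w8.npy',f,allow_pickle=True)
P,Q,s=tool(); print(P,Q.as_matrix()[:,0].round(3))
cv2.imwrite('pics/w8b.png',cv2.resize(f['image'][:,:,::-1],(800,600)))
plan([.41,-.01,.22],np.radians(176-90))
E
```

```text
[ 0.50178336 -0.31521782  0.18777941] [-0.627  0.779  0.001]
lin [295.3 120.  -31.9] [ 0.    -0.001 -0.823] [-2.000e-03 -0.000e+00  2.319e+00]
```

View pics/w8b.png

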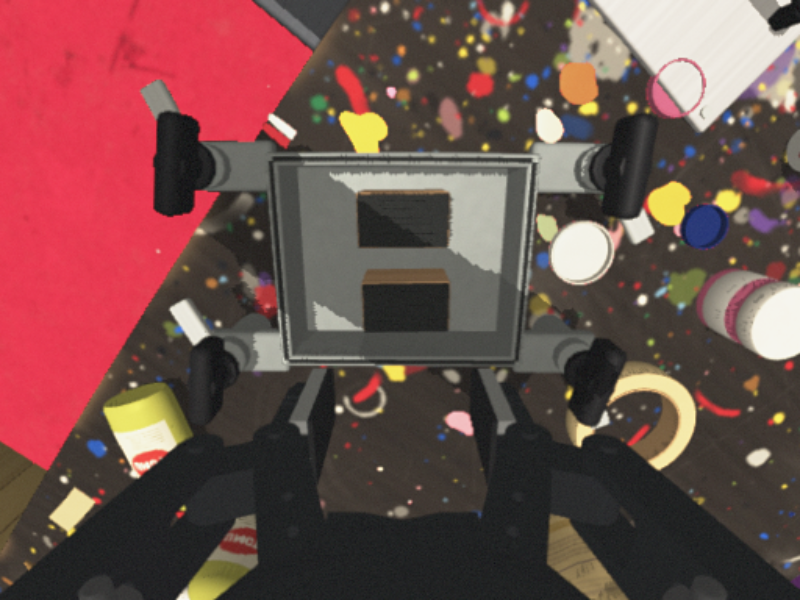

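Both blocks stand upright inside the box, at (404,218) and (405,306). Now for the cover.

Request:
{"fn": "jog_arm", "kwargs": {"moves": [{"angular": [0,0,-0.15],"linear": [35,45,-10],"jaw": 50},{"angular": [0,0,-0.3],"linear": [70,90,-25],"jaw": 50},{"angular": [0,0,-0.45],"linear": [105,135,-25],"jaw": 50},{"angular": [0,0,-0.6],"linear": [140,180,-25],"jaw": 50},{"angular": [0,0,-0.75],"linear": [170,220,-25],"jaw": 50},{"angular": [0,0,-0.823],"linear": [192,248,-25],"jaw": 50},{"angular": [0,0,-0.823],"linear": [192,248,-25],"jaw": 50},{"angular": [0,0,-0.823],"linear": [192,248,-25],"jaw": 50},{"angular": [0,0,-0.823],"linear": [192,248,-25],"jaw": 50}]}}

```text
time_s: 23.28
position: [0.5752, -0.0127, 0.213]
eef_rot: [0.037, 0.999, -0.0, -0.0]
wrist_force: [-0.0, -0.5, -1.0]
grip_width: 0.587
grasp_force: 0.0
```

```bash
python3 - <<'E'
from h import *
f=shot('wrist'); np.save('w9.npy',f,allow_pickle=True)
P,Q,s=tool(); print(P,Q.as_matrix()[:,0].round(3),s['joints'].round(2))
cv2.imwrite('pics/w9b.png',cv2.resize(f['image'][:,:,::-1],(800,600)))
E
```

```text
[ 0.57524885 -0.01262883  0.21307029] [-0.997  0.073  0.   ] [ 0.68  0.73 -1.28  1.67  0.72  1.31  0.76]
```

View pics/w9b.png

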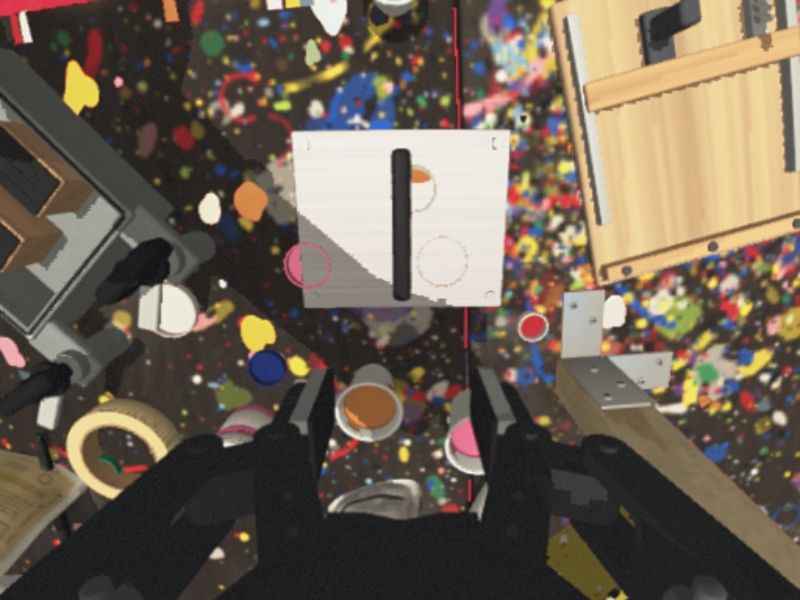

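The cover lies free, with corners at (293,130), (511,130), (503,306) and (305,307) and the handle from (401,148) to (401,300). The orange cup is at (370,405), beyond the cover.

```bash
python3 - <<'E'
from h import *
f=load('w9.npy'); s=1/1.5625
b=onplane(f,np.array([[293,130],[511,130],[503,306],[305,307]])*s,.008);print(b.round(4),b.mean(0),[np.linalg.norm(b[i]-b[i-1]).round(4) for i in range(4)])
for i,j in((3,0),(2,1)): e=b[j]-b[i];print(np.degrees(np.arctan2(e[1],e[0])))
for i,j in((0,1),(3,2)): e=b[j]-b[i];print(np.degrees(np.arctan2(e[1],e[0]))-90)
h=onplane(f,np.array([[401,150],[401,298]])*s,.042);e=h[0]-h[1];print('handle',h.round(4),h.mean(0),np.degrees(np.arctan2(e[1],e[0])))
print('cups',onplane(f,np.array([[369,410],[470,440],[395,5]])*s,.05).round(3))
plan([*(b.mean(0)[:2]),.13],np.radians(176-90))
E
```

```text
[[ 0.4621 -0.087   0.008 ]
 [ 0.4743  0.076   0.008 ]
 [ 0.6125  0.0689  0.008 ]
 [ 0.6011 -0.0972  0.008 ]] [ 0.53749756 -0.00983677  0.008     ] [np.float64(0.1393), np.float64(0.1635), np.float64(0.1384), np.float64(0.1665)]
175.81345418204492
177.04824499040225
-4.268766061659463
-3.9357469370790312
handle [[ 0.4845 -0.0074  0.042 ]
 [ 0.5892 -0.0152  0.042 ]] [ 0.53686648 -0.01128398  0.042     ] 175.7062230088069
cups [[ 0.678 -0.047  0.05 ]
 [ 0.712  0.032  0.05 ]
 [ 0.399 -0.005  0.05 ]]
lin [37.8  0.1 83.1] [-0.001 -0.    -0.003] [-1.000e-03  1.000e-03  3.138e+00]
```

Request:
{"fn": "jog_arm", "kwargs": {"moves": [{"angular": [0,0,0],"linear": [38,-1,55],"jaw": 50},{"angular": [0,0,0],"linear": [38,-1,110],"jaw": 50},{"angular": [0,0,0],"linear": [38,-1,155],"jaw": 50},{"angular": [0,0,0],"linear": [38,-1,178],"jaw": 50},{"angular": [0,0,0],"linear": [38,-1,185],"jaw": 50},{"angular": [0,0,0],"linear": [38,-1,185],"jaw": 50},{"angular": [0,0,0],"linear": [38,-1,185],"jaw": 0},{"angular": [0,0,0],"linear": [38,-1,185],"jaw": 0},{"angular": [0,0,0],"linear": [38,-1,185],"jaw": 0},{"angular": [0,0,0],"linear": [38,-1,185],"jaw": 0},{"angular": [0,0,0],"linear": [38,-1,185],"jaw": 0}]}}

```text
time_s: 24.7
position: [0.5381, -0.0096, 0.0294]
eef_rot: [0.036, 0.999, -0.0, 0.001]
wrist_force: [-0.4, -1.4, 6.4]
grip_width: 0.149
grasp_force: 58.8
```

```bash
python3 - <<'E'
from h import *
P,Q,s=tool(); print(P,Q.as_matrix()[:,0].round(3),s['grasp_force'],s['wrist_force'])
f=load('w8.npy'); k=1/1.5625
for pts in ([[271,155],[538,154],[520,365],[286,366]],[[278,163],[531,163],[513,357],[293,357]]):
    b=onplane(f,np.array(pts)*k,.056);print(b.mean(0).round(4),[np.linalg.norm(b[i]-b[i-1]).round(4) for i in range(4)])
    for i,j in((0,3),(1,2)): e=b[j]-b[i];print(np.degrees(np.arctan2(e[1],e[0])))
plan([.4895,-.2988,.15],np.radians(128.8-90))
E
```

```text
[ 0.53806641 -0.00964308  0.02937224] [-0.997  0.071 -0.002] 58.80417287349701 [-0.39976346 -1.42227243  6.38531221]
[ 0.4917 -0.3007  0.056 ] [np.float64(0.1382), np.float64(0.1596), np.float64(0.1379), np.float64(0.1617)]
-52.00992754195678
-51.12538127190989
[ 0.4912 -0.3001  0.056 ] [np.float64(0.1267), np.float64(0.1519), np.float64(0.1267), np.float64(0.151)]
-51.378756111174944
-51.8194078991714
lin [  27.7 -292.  -120.5] [0.    0.002 0.823] [-2.000e-03  0.000e+00 -2.319e+00]
```

Request:
{"fn": "jog_arm", "kwargs": {"moves": [{"angular": [0,0,0],"linear": [0,0,-10],"jaw": 0},{"angular": [0,0,0],"linear": [0,0,-50],"jaw": 0},{"angular": [0,0,0],"linear": [0,0,-100],"jaw": 0},{"angular": [0,0,0],"linear": [0,0,-140],"jaw": 0},{"angular": [0,0,0.1],"linear": [3,-30,-140],"jaw": 0},{"angular": [0,0,0.22],"linear": [8,-70,-140],"jaw": 0},{"angular": [0,0,0.34],"linear": [12,-115,-140],"jaw": 0},{"angular": [0,0,0.46],"linear": [16,-160,-140],"jaw": 0},{"angular": [0,0,0.58],"linear": [20,-205,-140],"jaw": 0},{"angular": [0,0,0.7],"linear": [24,-250,-140],"jaw": 0},{"angular": [0,0,0.8],"linear": [27,-285,-140],"jaw": 0},{"angular": [0,0,0.825],"linear": [27,-293,-140],"jaw": 0}]}}

```text
time_s: 26.2
position: [0.4888, -0.3027, 0.168]
eef_rot: [0.436, 0.9, -0.0, -0.0]
wrist_force: [-0.1, 1.2, -4.6]
grip_width: 0.144
grasp_force: 59.1
```

Request:
{"fn": "jog_arm", "kwargs": {"moves": [{"angular": [0,0,0],"linear": [0,0,0],"jaw": 0},{"angular": [0,0,0],"linear": [0,0,0],"jaw": 0}]}}

```text
time_s: 26.45
position: [0.4903, -0.2981, 0.1686]
eef_rot: [0.432, 0.902, 0.0, 0.0]
wrist_force: [-0.2, -0.1, -2.7]
grip_width: 0.148
grasp_force: 59.1
```

```bash
python3 - <<'E'
from h import *
P,Q,s=tool(); print(P,Q.as_matrix().round(3),s['grasp_force'],s['wrist_force'],s['grip_width'])
plan([.4905,-.2998,.088],np.radians(128.65-90))
f=shot('wrist'); np.save('w10.npy',f,allow_pickle=True)
cv2.imwrite('pics/w10b.png',cv2.resize(f['image'][:,:,::-1],(800,600)))
E
```

```text
[ 0.49033959 -0.29806226  0.16856341] [[-0.627  0.779  0.   ]
 [ 0.779  0.627  0.001]
 [ 0.     0.001 -1.   ]] 59.14384424686432 [-0.18262704 -0.11610336 -2.71150097] 0.1476791653765761
lin [-1.5 -1.  80.6] [ 0.001 -0.     0.004] [ 1.000e-03  1.000e-03 -3.138e+00]
```

View pics/w10b.png

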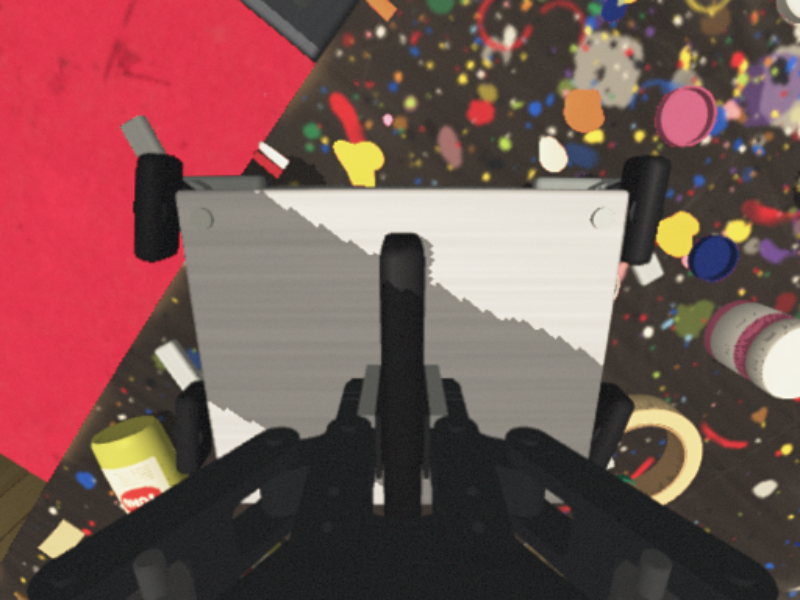

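```bash
python3 - <<'E'
from h import *
f=load('w10.npy'); k=1/1.5625
b=onplane(f,np.array([[177,192],[629,190]])*k,.1472)
d=b[1]-b[0];yaw=np.arctan2(-d[0],d[1]);X=np.array([np.cos(yaw),np.sin(yaw),0])
print(np.linalg.norm(d),np.degrees(yaw),b.mean(0)+.07*X)
# wing tops of the -x knobs
w=onplane(f,np.array([[150,157],[147,258],[655,160],[648,262]])*k,.106)
for i in (0,2): e=w[i]-w[i+1];print(w[i:i+2].mean(0).round(4),np.degrees(np.arctan2(e[1],e[0])))
E
```

```text
0.1631825932866244 -50.9678082977078 [ 0.49108075 -0.29753897  0.1472    ]
[ 0.361  -0.3244  0.106 ] 117.56284740473107
[ 0.544  -0.1794  0.106 ] 134.07329904764688
```

Request:
{"fn": "jog_arm", "kwargs": {"moves": [{"angular": [0,0,0.004],"linear": [-2,-1,25],"jaw": 0},{"angular": [0,0,0.004],"linear": [-2,-1,55],"jaw": 0},{"angular": [0,0,0.004],"linear": [-2,-1,72],"jaw": 0},{"angular": [0,0,0.004],"linear": [-2,-1,79],"jaw": 0},{"angular": [0,0,0.004],"linear": [-2,-1,82],"jaw": 0},{"angular": [0,0,0.004],"linear": [-2,-1,83.5],"jaw": 0},{"angular": [0,0,0.004],"linear": [-2,-1,84],"jaw": 0},{"angular": [0,0,0.004],"linear": [-2,-1,84],"jaw": 0}]}}

```text
time_s: 27.5
position: [0.4908, -0.302, 0.0854]
eef_rot: [0.435, 0.9, -0.0, 0.001]
wrist_force: [-2.6, 1.3, 6.8]
grip_width: 0.146
grasp_force: 60.3
```

Request:
{"fn": "jog_arm", "kwargs": {"moves": [{"angular": [0,0,0],"linear": [0,0,0],"jaw": 46},{"angular": [0,0,0],"linear": [0,0,0],"jaw": 46},{"angular": [0,0,0],"linear": [0,0,0],"jaw": 46},{"angular": [0,0,0],"linear": [0,0,-40],"jaw": 46},{"angular": [0,0,0],"linear": [0,0,-95],"jaw": 46},{"angular": [0,0,0],"linear": [-25,0,-125],"jaw": 46},{"angular": [0,0,0],"linear": [-25,0,-125],"jaw": 46},{"angular": [0,0,0],"linear": [-25,0,-125],"jaw": 46},{"angular": [0,0,0],"linear": [-25,0,-125],"jaw": 46}]}}

```text
time_s: 28.62
position: [0.505, -0.321, 0.208]
eef_rot: [0.435, 0.901, -0.0, -0.001]
wrist_force: [-0.3, 0.5, -0.3]
grip_width: 0.541
grasp_force: 0.0
```

```bash
python3 - <<'E'
from h import *
f=shot('wrist'); np.save('w11.npy',f,allow_pickle=True)
P,Q,s=tool(); print(P,Q.as_matrix()[:,0].round(3),s['joints'].round(2))
cv2.imwrite('pics/w11b.png',cv2.resize(f['image'][:,:,::-1],(800,600)))
E
```

```text
[ 0.5051013  -0.32105802  0.20815777] [-0.622  0.783  0.002] [ 1.14  0.69 -1.1   1.61  0.64  1.25  0.59]
```

View pics/w11b.png

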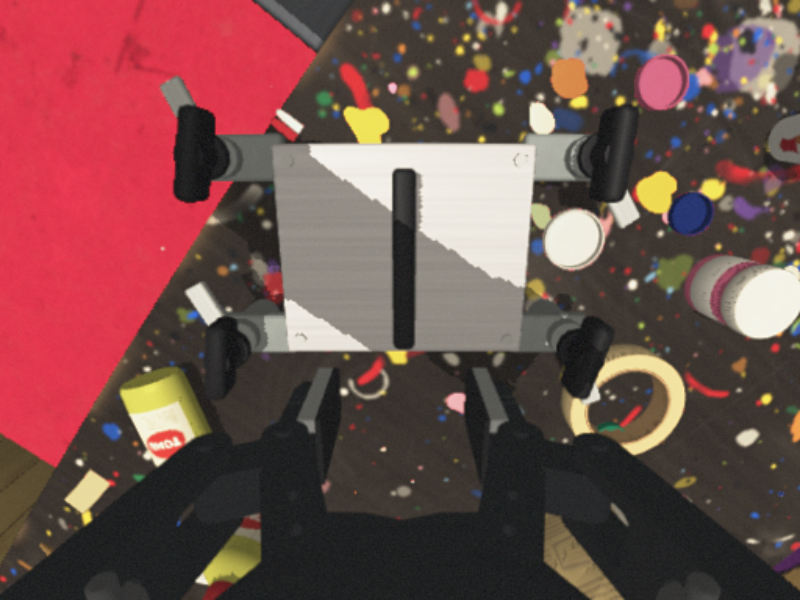

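The cover sits squarely on the rim, with corners at (273,145), (535,144), (521,351) and (289,351) and no gap showing. The wings are at (193,154), (613,154), (221,357) and (585,358).

```bash
python3 - <<'E'
from h import *
f=load('w11.npy'); k=1/1.5625
b=onplane(f,np.array([[273,145],[535,144],[521,351],[289,351]])*k,.064)
e=b[1]-b[0]+b[2]-b[3];print('cover',b.mean(0).round(4),np.degrees(np.arctan2(-e[0],e[1])),[np.linalg.norm(b[i]-b[i-1]).round(4) for i in range(4)])
for n,(p,q) in dict(k2=((192,108),(187,201)),k3=((625,110),(604,201)),k1=((222,320),(216,397)),k0=((603,320),(579,397))).items():
    w=onplane(f,np.array([p,q])*k,.106);e=w[0]-w[1];print(n,w.mean(0).round(4),np.linalg.norm(e).round(3),np.degrees(np.arctan2(e[1],e[0])).round(1))
c=np.array([.4908,-.300]);th=np.radians(-51.4);X=np.array([np.cos(th),np.sin(th)]);Y=np.array([-X[1],X[0]])
for n,x,y in((0,1,1),(1,1,-1),(2,-1,-1),(3,-1,1)):
    p=c+.062*x*X+.118*y*Y;print(n,p.round(4),proj(f,[[*p,.106]])/k);
p=c+.062*X+.118*Y;plan([*p,.15],np.radians(122-90))
E
```

```text
cover [ 0.4915 -0.3013  0.064 ] -51.4535940516506 [np.float64(0.1387), np.float64(0.1629), np.float64(0.1392), np.float64(0.1658)]
k2 [ 0.3626 -0.3248  0.106 ] 0.048 117.7
k3 [ 0.5413 -0.1836  0.106 ] 0.047 121.8
k1 [ 0.4376 -0.4172  0.106 ] 0.053 116.7
k0 [ 0.6167 -0.2749  0.106 ] 0.052 119.8
0 [ 0.6217 -0.2748] [[596.40406621 364.13604554]]
1 [ 0.4373 -0.4221] [[214.41230123 364.97728967]]
2 [ 0.3599 -0.3252] [[184.7057208  153.12538303]]
3 [ 0.5443 -0.1779] [[625.80168449 151.7859915 ]]
lin [-36.5 120.1  58. ] [-0.001 -0.002  0.113] [ 3.000e-03 -1.000e-03 -3.028e+00]
```

Request:
{"fn": "jog_arm", "kwargs": {"moves": [{"angular": [0,0,0.1],"linear": [-18,60,20],"jaw": 40},{"angular": [0,0,0.148],"linear": [-36.5,120,40],"jaw": 40},{"angular": [0,0,0.148],"linear": [-36.5,120,58],"jaw": 40},{"angular": [0,0,0.148],"linear": [-36.5,120,90],"jaw": 40},{"angular": [0,0,0.148],"linear": [-36.5,120,112],"jaw": 40},{"angular": [0,0,0.148],"linear": [-36.5,120,118],"jaw": 40},{"angular": [0,0,0.148],"linear": [-36.5,120,118],"jaw": 40},{"angular": [0,0,0.148],"linear": [-36.5,120,118],"jaw": 0},{"angular": [0,0,0.148],"linear": [-36.5,120,118],"jaw": 0},{"angular": [0,0,0.148],"linear": [-36.5,120,118],"jaw": 0},{"angular": [0,0,0.148],"linear": [-36.5,120,118],"jaw": 0},{"angular": [0,0,0.148],"linear": [-36.5,120,118],"jaw": 0}]}}

```text
time_s: 30.18
position: [0.6216, -0.2771, 0.0927]
eef_rot: [0.501, 0.866, -0.001, 0.0]
wrist_force: [-5.6, -2.8, 6.0]
grip_width: 0.155
grasp_force: 59.3
```

```bash
python3 - <<'E'
from h import *
P,Q,s=tool(); X=Q.as_matrix()[:,0]; print(P,np.degrees(np.arctan2(X[1],X[0])),s['joints'].round(2),s['torque'],s['wrist_force'])
E
```

```text
[ 0.62161357 -0.27712856  0.09272034] 119.88024136658674 [ 0.86  0.88 -0.94  1.51  0.75  1.14  0.29] [-0.48283172  1.08224913  0.02386817] [-5.61142525 -2.76073722  6.02031666]
```

Request:
{"fn": "jog_arm", "kwargs": {"moves": [{"angular": [0,0,0.1],"linear": [0,-1.5,0],"jaw": 0},{"angular": [0,0,0.25],"linear": [0,-1.5,0],"jaw": 0},{"angular": [0,0,0.4],"linear": [0,-1.5,0],"jaw": 0},{"angular": [0,0,0.55],"linear": [0,-1.5,0],"jaw": 0},{"angular": [0,0,0.7],"linear": [0,-1.5,0],"jaw": 0},{"angular": [0,0,0.85],"linear": [0,-1.5,0],"jaw": 0},{"angular": [0,0,0.95],"linear": [0,-1.5,0],"jaw": 0},{"angular": [0,0,0.95],"linear": [0,-1.5,0],"jaw": 0}]}}

```text
time_s: 31.18
position: [0.6199, -0.2773, 0.0927]
eef_rot: [0.842, 0.54, -0.001, 0.0]
wrist_force: [-6.3, -1.0, 6.1]
grip_width: 0.155
grasp_force: 59.4
```

```bash
python3 - <<'E'
from h import *
P,Q,s=tool(); X=Q.as_matrix()[:,0]; print(P,np.degrees(np.arctan2(X[1],X[0])),s['joints'].round(2),s['torque'],s['wrist_force'])
plan([.3599,-.3252,.17],np.radians(119-90))
E
```

```text
[ 0.61991895 -0.27726106  0.09270435] 65.40200113439501 [ 0.76  0.8  -0.71  1.52  0.58  1.04 -0.52] [-0.24450071  1.33331932 -0.02541514] [-6.28628067 -1.04123377  6.0812323 ]
lin [-152.  -216.5  -76.7] [-0.002  0.002 -0.935] [3.000e-03 2.000e-03 2.206e+00]
```

Request:
{"fn": "jog_arm", "kwargs": {"moves": [{"angular": [0,0,0],"linear": [0,0,0],"jaw": 40},{"angular": [0,0,0],"linear": [0,0,0],"jaw": 40},{"angular": [0,0,0],"linear": [0,0,0],"jaw": 40},{"angular": [0,0,0],"linear": [0,0,-40],"jaw": 40},{"angular": [0,0,-0.1],"linear": [-10,-15,-77],"jaw": 40},{"angular": [0,0,-0.25],"linear": [-40,-57,-77],"jaw": 40},{"angular": [0,0,-0.4],"linear": [-70,-100,-77],"jaw": 40},{"angular": [0,0,-0.55],"linear": [-100,-142,-77],"jaw": 40},{"angular": [0,0,-0.7],"linear": [-130,-185,-77],"jaw": 40},{"angular": [0,0,-0.85],"linear": [-152,-217,-77],"jaw": 40},{"angular": [0,0,-0.935],"linear": [-152,-217,-77],"jaw": 40},{"angular": [0,0,-0.935],"linear": [-152,-217,-77],"jaw": 40}]}}

```text
time_s: 32.67
position: [0.3606, -0.3251, 0.1684]
eef_rot: [0.507, 0.862, 0.0, 0.0]
wrist_force: [-0.1, -0.5, 0.7]
grip_width: 0.468
grasp_force: 0.0
```

Request:
{"fn": "jog_arm", "kwargs": {"moves": [{"angular": [0,0,0],"linear": [0,0,30],"jaw": 40},{"angular": [0,0,0],"linear": [0,0,65],"jaw": 40},{"angular": [0,0,0],"linear": [0,0,77],"jaw": 40},{"angular": [0,0,0],"linear": [0,0,77],"jaw": 40},{"angular": [0,0,0],"linear": [0,0,77],"jaw": 0},{"angular": [0,0,0],"linear": [0,0,77],"jaw": 0},{"angular": [0,0,0],"linear": [0,0,77],"jaw": 0},{"angular": [0,0,0],"linear": [0,0,77],"jaw": 0},{"angular": [0,0,0],"linear": [0,0,77],"jaw": 0}]}}

```text
time_s: 33.8
position: [0.3593, -0.3265, 0.0925]
eef_rot: [0.508, 0.862, -0.002, -0.0]
wrist_force: [-6.9, -3.8, 8.8]
grip_width: 0.15
grasp_force: 58.8
```

```bash
cat >> h.py <<'E'
def st(*a):
    P,Q,s=tool(); X=Q.as_matrix()[:,0]; y=np.degrees(np.arctan2(X[1],X[0]))
    print(P.round(4),'yaw',y.round(1),s['joints'].round(2),'tau',s['torque'].round(2),'F',s['wrist_force'].round(1),'Ftool',Q.inv().apply(s['wrist_force']).round(1),'w',round(s['grip_width']*85.4,1))
    for t in a: print('turn to',t,':',round(np.radians(y-t),3))
E
python3 -c "
from h import *
st(65.6)"
```

```text
[ 0.3593 -0.3265  0.0925] yaw 119.0 [ 1.33  0.65 -1.01  2.05  0.75  0.86  0.39] tau [-0.67  1.35 -0.02] F [-6.9 -3.8  8.8] Ftool [-0.  -8.  -8.7] w 12.8
turn to 65.6 : 0.932
```

Request:
{"fn": "jog_arm", "kwargs": {"moves": [{"angular": [0,0,0.1],"linear": [0,-2,0],"jaw": 0},{"angular": [0,0,0.25],"linear": [0,-2,0],"jaw": 0},{"angular": [0,0,0.4],"linear": [0,-2,0],"jaw": 0},{"angular": [0,0,0.55],"linear": [0,-2,0],"jaw": 0},{"angular": [0,0,0.7],"linear": [0,-2,0],"jaw": 0},{"angular": [0,0,0.85],"linear": [0,-2,0],"jaw": 0},{"angular": [0,0,0.935],"linear": [0,-2,0],"jaw": 0},{"angular": [0,0,0.935],"linear": [0,-2,0],"jaw": 0}]}}

```text
time_s: 34.8
position: [0.3583, -0.3265, 0.0925]
eef_rot: [0.841, 0.541, -0.001, 0.001]
wrist_force: [-5.0, -0.7, 9.1]
grip_width: 0.151
grasp_force: 59.4
```

```bash
python3 -c "
from h import *
st()
plan([.4373,-.4221,.17],np.radians(119-90))"
```

```text
[ 0.3583 -0.3265  0.0925] yaw 65.5 [ 1.19  0.56 -0.75  2.05  0.57  0.74 -0.35] tau [-0.2   1.14 -0.1 ] F [-5.  -0.7  9.1] Ftool [-2.7 -4.2 -9.1] w 12.9
lin [-54.3 111.5 -77.4] [-0.001  0.002 -0.934] [3.000e-03 1.000e-03 2.207e+00]
```

Request:
{"fn": "jog_arm", "kwargs": {"moves": [{"angular": [0,0,0],"linear": [0,0,0],"jaw": 40},{"angular": [0,0,0],"linear": [0,0,0],"jaw": 40},{"angular": [0,0,0],"linear": [0,0,0],"jaw": 40},{"angular": [0,0,0],"linear": [0,0,-40],"jaw": 40},{"angular": [0,0,-0.1],"linear": [-5,10,-77],"jaw": 40},{"angular": [0,0,-0.25],"linear": [-20,40,-77],"jaw": 40},{"angular": [0,0,-0.4],"linear": [-35,70,-77],"jaw": 40},{"angular": [0,0,-0.55],"linear": [-50,100,-77],"jaw": 40},{"angular": [0,0,-0.7],"linear": [-56,111,-77],"jaw": 40},{"angular": [0,0,-0.85],"linear": [-56,111,-77],"jaw": 40},{"angular": [0,0,-0.934],"linear": [-56,111,-77],"jaw": 40},{"angular": [0,0,-0.934],"linear": [-56,111,-77],"jaw": 40}]}}

```text
time_s: 36.3
position: [0.4368, -0.4226, 0.1679]
eef_rot: [0.507, 0.862, 0.0, -0.0]
wrist_force: [-0.5, -0.2, -1.0]
grip_width: 0.465
grasp_force: 0.0
```

Request:
{"fn": "jog_arm", "kwargs": {"moves": [{"angular": [0,0,0],"linear": [0,0,30],"jaw": 40},{"angular": [0,0,0],"linear": [0,0,65],"jaw": 40},{"angular": [0,0,0],"linear": [0,0,77],"jaw": 40},{"angular": [0,0,0],"linear": [0,0,77],"jaw": 40},{"angular": [0,0,0],"linear": [0,0,77],"jaw": 0},{"angular": [0,0,0],"linear": [0,0,77],"jaw": 0},{"angular": [0,0,0],"linear": [0,0,77],"jaw": 0},{"angular": [0,0,0],"linear": [0,0,77],"jaw": 0},{"angular": [0,0,0],"linear": [0,0,77],"jaw": 0}]}}

```text
time_s: 37.42
position: [0.4365, -0.4235, 0.0929]
eef_rot: [0.508, 0.862, -0.001, 0.001]
wrist_force: [-3.5, -0.3, 6.3]
grip_width: 0.147
grasp_force: 59.1
```

```bash
python3 -c "
from h import *
st(65.6)"
```

```text
[ 0.4365 -0.4235  0.0929] yaw 119.0 [ 1.28  0.8  -0.98  1.73  0.76  1.04  0.54] tau [-0.04  0.7   0.02] F [-3.5 -0.3  6.3] Ftool [ 1.4 -3.2 -6.3] w 12.6
turn to 65.6 : 0.932
```

Good centring. Next I turn knob 1, then move to knob 3.

Request:
{"fn": "jog_arm", "kwargs": {"moves": [{"angular": [0,0,0.1],"linear": [0,-1,0],"jaw": 0},{"angular": [0,0,0.25],"linear": [0,-1,0],"jaw": 0},{"angular": [0,0,0.4],"linear": [0,-1,0],"jaw": 0},{"angular": [0,0,0.55],"linear": [0,-1,0],"jaw": 0},{"angular": [0,0,0.7],"linear": [0,-1,0],"jaw": 0},{"angular": [0,0,0.85],"linear": [0,-1,0],"jaw": 0},{"angular": [0,0,0.935],"linear": [0,-1,0],"jaw": 0},{"angular": [0,0,0.935],"linear": [0,-1,0],"jaw": 0}]}}

```text
time_s: 38.42
position: [0.4356, -0.4237, 0.0929]
eef_rot: [0.841, 0.541, -0.001, 0.001]
wrist_force: [-3.1, 0.5, 8.0]
grip_width: 0.148
grasp_force: 59.4
```

```bash
python3 -c "
from h import *
st()
plan([.543,-.1795,.17],np.radians(119-90))"
```

```text
[ 0.4356 -0.4237  0.0929] yaw 65.4 [ 1.17  0.72 -0.74  1.73  0.58  0.93 -0.24] tau [ 0.11  1.04 -0.05] F [-3.1  0.5  8. ] Ftool [-0.8 -3.  -8. ] w 12.7
lin [266.6  -3.7 -77.7] [-0.001  0.002 -0.935] [2.000e-03 1.000e-03 2.207e+00]
```

Request:
{"fn": "jog_arm", "kwargs": {"moves": [{"angular": [0,0,0],"linear": [0,0,0],"jaw": 40},{"angular": [0,0,0],"linear": [0,0,0],"jaw": 40},{"angular": [0,0,0],"linear": [0,0,0],"jaw": 40},{"angular": [0,0,0],"linear": [0,0,-40],"jaw": 40},{"angular": [0,0,-0.1],"linear": [20,0,-77],"jaw": 40},{"angular": [0,0,-0.25],"linear": [70,-1,-77],"jaw": 40},{"angular": [0,0,-0.4],"linear": [120,-2,-77],"jaw": 40},{"angular": [0,0,-0.55],"linear": [170,-3,-77],"jaw": 40},{"angular": [0,0,-0.7],"linear": [220,-3,-77],"jaw": 40},{"angular": [0,0,-0.85],"linear": [266,-4,-77],"jaw": 40},{"angular": [0,0,-0.935],"linear": [266,-4,-77],"jaw": 40},{"angular": [0,0,-0.935],"linear": [266,-4,-77],"jaw": 40}]}}

```text
time_s: 39.92
position: [0.5429, -0.1791, 0.1681]
eef_rot: [0.507, 0.862, 0.0, -0.0]
wrist_force: [0.4, -0.9, 0.5]
grip_width: 0.47
grasp_force: 0.0
```

Request:
{"fn": "jog_arm", "kwargs": {"moves": [{"angular": [0,0,0],"linear": [0,0,30],"jaw": 40},{"angular": [0,0,0],"linear": [0,0,65],"jaw": 40},{"angular": [0,0,0],"linear": [0,0,77],"jaw": 40},{"angular": [0,0,0],"linear": [0,0,77],"jaw": 40},{"angular": [0,0,0],"linear": [0,0,77],"jaw": 0},{"angular": [0,0,0],"linear": [0,0,77],"jaw": 0},{"angular": [0,0,0],"linear": [0,0,77],"jaw": 0},{"angular": [0,0,0],"linear": [0,0,77],"jaw": 0},{"angular": [0,0,0],"linear": [0,0,77],"jaw": 0}]}}

```text
time_s: 41.05
position: [0.5438, -0.1795, 0.0927]
eef_rot: [0.507, 0.862, 0.0, 0.001]
wrist_force: [-0.4, -0.2, 6.8]
grip_width: 0.151
grasp_force: 60.1
```

```bash
python3 -c "
from h import *
st(65.6)"
```

```text
[ 0.5438 -0.1795  0.0927] yaw 119.0 [ 0.85  0.75 -0.96  1.82  0.74  0.98  0.07] tau [-0.07  0.03 -0.03] F [-0.4 -0.2  6.8] Ftool [ 0.  -0.4 -6.8] w 12.9
turn to 65.6 : 0.933
```

Request:
{"fn": "jog_arm", "kwargs": {"moves": [{"angular": [0,0,0.1],"linear": [0,0,0],"jaw": 0},{"angular": [0,0,0.25],"linear": [0,0,0],"jaw": 0},{"angular": [0,0,0.4],"linear": [0,0,0],"jaw": 0},{"angular": [0,0,0.55],"linear": [0,0,0],"jaw": 0},{"angular": [0,0,0.7],"linear": [0,0,0],"jaw": 0},{"angular": [0,0,0.85],"linear": [0,0,0],"jaw": 0},{"angular": [0,0,0.935],"linear": [0,0,0],"jaw": 0},{"angular": [0,0,0.935],"linear": [0,0,0],"jaw": 0}]}}

```text
time_s: 42.05
position: [0.5429, -0.1796, 0.0927]
eef_rot: [0.842, 0.54, 0.0, 0.001]
wrist_force: [-2.4, -0.8, 8.6]
grip_width: 0.146
grasp_force: 60.4
```

```bash
python3 -c "
from h import *
st()
plan([.6193,-.2775,.17],np.radians(65.5-90))"
```

```text
[ 0.5429 -0.1796  0.0927] yaw 65.4 [ 0.72  0.66 -0.71  1.83  0.56  0.86 -0.7 ] tau [-0.03  0.57 -0.07] F [-2.4 -0.8  8.6] Ftool [-1.7 -1.8 -8.6] w 12.5
lin [-57.3 110.3 -77.1] [ 0.001  0.001 -0.002] [ 1.00e-03 -2.00e-03  3.14e+00]
```

Request:
{"fn": "jog_arm", "kwargs": {"moves": [{"angular": [0,0,0],"linear": [0,0,0],"jaw": 40},{"angular": [0,0,0],"linear": [0,0,0],"jaw": 40},{"angular": [0,0,0],"linear": [0,0,0],"jaw": 40},{"angular": [0,0,0],"linear": [0,0,-40],"jaw": 40},{"angular": [0,0,0],"linear": [-10,20,-77],"jaw": 40},{"angular": [0,0,0],"linear": [-34,65,-77],"jaw": 40},{"angular": [0,0,0],"linear": [-57,110,-77],"jaw": 40},{"angular": [0,0,0],"linear": [-57,110,-77],"jaw": 40},{"angular": [0,0,0],"linear": [-57,110,-40],"jaw": 40},{"angular": [0,0,0],"linear": [-57,110,-8],"jaw": 40},{"angular": [0,0,0],"linear": [-57,110,0],"jaw": 40},{"angular": [0,0,0],"linear": [-57,110,0],"jaw": 40}]}}

```text
time_s: 43.55
position: [0.6191, -0.2765, 0.0915]
eef_rot: [0.841, 0.541, 0.0, -0.0]
wrist_force: [0.2, 0.2, 1.3]
grip_width: 0.465
grasp_force: 0.0
```

Request:
{"fn": "jog_arm", "kwargs": {"moves": [{"angular": [0,0,0],"linear": [0,0,0],"jaw": 0},{"angular": [0,0,0],"linear": [0,0,0],"jaw": 0},{"angular": [0,0,0],"linear": [0,0,0],"jaw": 0},{"angular": [0,0,0],"linear": [0,0,0],"jaw": 0},{"angular": [0,0,0],"linear": [0,0,0],"jaw": 0}]}}

```text
time_s: 44.18
position: [0.6199, -0.277, 0.093]
eef_rot: [0.841, 0.541, 0.001, 0.001]
wrist_force: [-0.8, -0.2, 6.5]
grip_width: 0.148
grasp_force: 59.8
```

Request:
{"fn": "jog_arm", "kwargs": {"moves": [{"angular": [0,0,0.1],"linear": [0,0,0],"jaw": 0},{"angular": [0,0,0.25],"linear": [0,0,0],"jaw": 0},{"angular": [0,0,0.4],"linear": [0,0,0],"jaw": 0},{"angular": [0,0,0.55],"linear": [0,0,0],"jaw": 0},{"angular": [0,0,0.7],"linear": [0,0,0],"jaw": 0},{"angular": [0,0,0.85],"linear": [0,0,0],"jaw": 0},{"angular": [0,0,1.0],"linear": [0,0,0],"jaw": 0},{"angular": [0,0,1.08],"linear": [0,0,0],"jaw": 0},{"angular": [0,0,1.12],"linear": [0,0,0],"jaw": 0},{"angular": [0,0,1.14],"linear": [0,0,0],"jaw": 0},{"angular": [0,0,1.14],"linear": [0,0,0],"jaw": 0}]}}

```text
time_s: 45.55
position: [0.6191, -0.2758, 0.093]
eef_rot: [1.0, 0.003, 0.0, 0.0]
wrist_force: [-3.2, 2.4, 8.6]
grip_width: 0.146
grasp_force: 62.7
```

```bash
python3 -c "
from h import *
st(2.6)
plan([.358,-.327,.17],np.radians(65.5-90))"
```

```text
[ 0.6191 -0.2758  0.093 ] yaw 0.3 [ 0.61  0.74 -0.41  1.52  0.33  0.95 -1.46] tau [0.56 1.01 0.99] F [-3.2  2.4  8.6] Ftool [-3.2 -2.4 -8.6] w 12.5
turn to 2.6 : -0.039
lin [-261.4   49.7  -77. ] [ 0.    -0.    -1.137] [-0.    -0.     2.004]
```

Knob 0 is at its stop: it pushes back with about 1 N m at the expected angle. Next is knob 2.

Request:
{"fn": "jog_arm", "kwargs": {"moves": [{"angular": [0,0,0],"linear": [0,0,0],"jaw": 40},{"angular": [0,0,0],"linear": [0,0,0],"jaw": 40},{"angular": [0,0,0],"linear": [0,0,0],"jaw": 40},{"angular": [0,0,0],"linear": [0,0,-40],"jaw": 40},{"angular": [0,0,-0.15],"linear": [-20,4,-77],"jaw": 40},{"angular": [0,0,-0.3],"linear": [-65,12,-77],"jaw": 40},{"angular": [0,0,-0.47],"linear": [-115,22,-77],"jaw": 40},{"angular": [0,0,-0.64],"linear": [-165,32,-77],"jaw": 40},{"angular": [0,0,-0.81],"linear": [-215,42,-77],"jaw": 40},{"angular": [0,0,-0.98],"linear": [-261,50,-77],"jaw": 40},{"angular": [0,0,-1.137],"linear": [-261,50,-77],"jaw": 40},{"angular": [0,0,-1.137],"linear": [-261,50,-77],"jaw": 40}]}}

```text
time_s: 47.05
position: [0.3579, -0.3283, 0.1684]
eef_rot: [0.843, 0.538, 0.0, 0.0]
wrist_force: [0.7, 0.7, -0.3]
grip_width: 0.468
grasp_force: 0.0
```

Request:
{"fn": "jog_arm", "kwargs": {"moves": [{"angular": [0,0,0],"linear": [0,0,0],"jaw": 40},{"angular": [0,0,0],"linear": [0,0,30],"jaw": 40},{"angular": [0,0,0],"linear": [0,0,65],"jaw": 40},{"angular": [0,0,0],"linear": [0,0,77],"jaw": 40},{"angular": [0,0,0],"linear": [0,0,77],"jaw": 40},{"angular": [0,0,0],"linear": [0,0,77],"jaw": 0},{"angular": [0,0,0],"linear": [0,0,77],"jaw": 0},{"angular": [0,0,0],"linear": [0,0,77],"jaw": 0},{"angular": [0,0,0],"linear": [0,0,77],"jaw": 0},{"angular": [0,0,0],"linear": [0,0,77],"jaw": 0}]}}

```text
time_s: 48.3
position: [0.3579, -0.3276, 0.0925]
eef_rot: [0.842, 0.539, -0.0, 0.0]
wrist_force: [-3.1, 2.9, 6.7]
grip_width: 0.15
grasp_force: 59.2
```

```bash
python3 -c "
from h import *
st(2.6)"
```

```text
[ 0.3579 -0.3276  0.0925] yaw 65.3 [ 1.17  0.56 -0.72  2.05  0.55  0.73 -0.32] tau [0.56 0.63 0.04] F [-3.1  2.9  6.7] Ftool [ 1.4 -4.  -6.7] w 12.8
turn to 2.6 : 1.094
```

Request:
{"fn": "jog_arm", "kwargs": {"moves": [{"angular": [0,0,0.1],"linear": [0,-1,0],"jaw": 0},{"angular": [0,0,0.25],"linear": [0,-1,0],"jaw": 0},{"angular": [0,0,0.4],"linear": [0,-1,0],"jaw": 0},{"angular": [0,0,0.55],"linear": [0,-1,0],"jaw": 0},{"angular": [0,0,0.7],"linear": [0,-1,0],"jaw": 0},{"angular": [0,0,0.85],"linear": [0,-1,0],"jaw": 0},{"angular": [0,0,1.0],"linear": [0,-1,0],"jaw": 0},{"angular": [0,0,1.08],"linear": [0,-1,0],"jaw": 0},{"angular": [0,0,1.12],"linear": [0,-1,0],"jaw": 0},{"angular": [0,0,1.14],"linear": [0,-1,0],"jaw": 0},{"angular": [0,0,1.14],"linear": [0,-1,0],"jaw": 0}]}}

```text
time_s: 49.68
position: [0.3567, -0.3259, 0.0925]
eef_rot: [1.0, 0.002, -0.001, -0.0]
wrist_force: [-4.3, 5.6, 9.0]
grip_width: 0.148
grasp_force: 62.8
```

```bash
python3 -c "
from h import *
st(2.6)
plan([.4355,-.4237,.17],np.radians(65.5-90))"
```

```text
[ 0.3567 -0.3259  0.0925] yaw 0.2 [ 0.96  0.5  -0.38  2.05  0.3   0.65 -1.2 ] tau [1.11 1.01 1.11] F [-4.3  5.6  9. ] Ftool [-4.3 -5.6 -9. ] w 12.6
turn to 2.6 : -0.042
lin [ 78.4  98.  -77.7] [-1.00e-03  1.00e-03 -1.14e+00] [1.000e-03 1.000e-03 2.001e+00]
```

Knob 2 is at its stop. Next is knob 1.

Request:
{"fn": "jog_arm", "kwargs": {"moves": [{"angular": [0,0,0],"linear": [0,0,0],"jaw": 40},{"angular": [0,0,0],"linear": [0,0,0],"jaw": 40},{"angular": [0,0,0],"linear": [0,0,0],"jaw": 40},{"angular": [0,0,0],"linear": [0,0,-40],"jaw": 40},{"angular": [0,0,-0.15],"linear": [10,12,-77],"jaw": 40},{"angular": [0,0,-0.3],"linear": [25,32,-77],"jaw": 40},{"angular": [0,0,-0.47],"linear": [40,50,-77],"jaw": 40},{"angular": [0,0,-0.64],"linear": [60,75,-77],"jaw": 40},{"angular": [0,0,-0.81],"linear": [78,98,-77],"jaw": 40},{"angular": [0,0,-0.98],"linear": [78,98,-77],"jaw": 40},{"angular": [0,0,-1.14],"linear": [78,98,-77],"jaw": 40},{"angular": [0,0,-1.14],"linear": [78,98,-77],"jaw": 40}]}}

```text
time_s: 51.18
position: [0.4351, -0.4256, 0.1679]
eef_rot: [0.842, 0.539, 0.0, -0.0]
wrist_force: [-0.6, -0.4, 0.1]
grip_width: 0.469
grasp_force: 0.0
```

Request:
{"fn": "jog_arm", "kwargs": {"moves": [{"angular": [0,0,0],"linear": [0,0,0],"jaw": 40},{"angular": [0,0,0],"linear": [0,0,30],"jaw": 40},{"angular": [0,0,0],"linear": [0,0,65],"jaw": 40},{"angular": [0,0,0],"linear": [0,0,77],"jaw": 40},{"angular": [0,0,0],"linear": [0,0,77],"jaw": 40},{"angular": [0,0,0],"linear": [0,0,77],"jaw": 0},{"angular": [0,0,0],"linear": [0,0,77],"jaw": 0},{"angular": [0,0,0],"linear": [0,0,77],"jaw": 0},{"angular": [0,0,0],"linear": [0,0,77],"jaw": 0},{"angular": [0,0,0],"linear": [0,0,77],"jaw": 0}]}}

```text
time_s: 52.42
position: [0.4349, -0.4252, 0.0928]
eef_rot: [0.842, 0.539, -0.0, 0.0]
wrist_force: [-3.8, 2.9, 7.0]
grip_width: 0.148
grasp_force: 59.4
```

```bash
python3 -c "
from h import *
st(2.6)"
```

```text
[ 0.4349 -0.4252  0.0928] yaw 65.3 [ 1.13  0.7  -0.67  1.73  0.53  0.91 -0.19] tau [0.59 0.82 0.03] F [-3.8  2.9  7. ] Ftool [ 1.  -4.6 -7. ] w 12.6
turn to 2.6 : 1.094
```

Request:
{"fn": "jog_arm", "kwargs": {"moves": [{"angular": [0,0,0.1],"linear": [0,-1,0],"jaw": 0},{"angular": [0,0,0.25],"linear": [0,-1,0],"jaw": 0},{"angular": [0,0,0.4],"linear": [0,-1,0],"jaw": 0},{"angular": [0,0,0.55],"linear": [0,-1,0],"jaw": 0},{"angular": [0,0,0.7],"linear": [0,-1,0],"jaw": 0},{"angular": [0,0,0.85],"linear": [0,-1,0],"jaw": 0},{"angular": [0,0,1.0],"linear": [0,-1,0],"jaw": 0},{"angular": [0,0,1.08],"linear": [0,-1,0],"jaw": 0},{"angular": [0,0,1.12],"linear": [0,-1,0],"jaw": 0},{"angular": [0,0,1.14],"linear": [0,-1,0],"jaw": 0},{"angular": [0,0,1.14],"linear": [0,-1,0],"jaw": 0}]}}

```text
time_s: 53.8
position: [0.4333, -0.4229, 0.0928]
eef_rot: [1.0, 0.001, -0.001, -0.001]
wrist_force: [-6.3, 7.6, 10.2]
grip_width: 0.15
grasp_force: 63.2
```

```bash
python3 -c "
from h import *
st(2.6)
plan([.5432,-.1793,.17],np.radians(65.5-90))"
```

```text
[ 0.4333 -0.4229  0.0928] yaw 0.2 [ 0.95  0.64 -0.36  1.73  0.29  0.83 -1.1 ] tau [1.4  1.56 1.1 ] F [-6.3  7.6 10.2] Ftool [ -6.3  -7.6 -10.2] w 12.8
turn to 2.6 : -0.043
lin [ 110.3 -243.4  -77.1] [-0.003  0.002 -1.141] [2.000e-03 3.000e-03 2.001e+00]
```

Knob 1 is at its stop. Last is knob 3.

Request:
{"fn": "jog_arm", "kwargs": {"moves": [{"angular": [0,0,0],"linear": [0,0,0],"jaw": 40},{"angular": [0,0,0],"linear": [0,0,0],"jaw": 40},{"angular": [0,0,0],"linear": [0,0,0],"jaw": 40},{"angular": [0,0,0],"linear": [0,0,-40],"jaw": 40},{"angular": [0,0,-0.15],"linear": [8,-18,-77],"jaw": 40},{"angular": [0,0,-0.3],"linear": [29,-64,-77],"jaw": 40},{"angular": [0,0,-0.47],"linear": [50,-110,-77],"jaw": 40},{"angular": [0,0,-0.64],"linear": [71,-157,-77],"jaw": 40},{"angular": [0,0,-0.81],"linear": [92,-203,-77],"jaw": 40},{"angular": [0,0,-0.98],"linear": [110,-243,-77],"jaw": 40},{"angular": [0,0,-1.14],"linear": [110,-243,-77],"jaw": 40},{"angular": [0,0,-1.14],"linear": [110,-243,-77],"jaw": 40}]}}

```text
time_s: 55.3
position: [0.5447, -0.1819, 0.1681]
eef_rot: [0.842, 0.539, 0.0, -0.0]
wrist_force: [0.0, -0.0, 0.7]
grip_width: 0.466
grasp_force: 0.0
```

Request:
{"fn": "jog_arm", "kwargs": {"moves": [{"angular": [0,0,0],"linear": [0,0,0],"jaw": 40},{"angular": [0,0,0],"linear": [0,0,30],"jaw": 40},{"angular": [0,0,0],"linear": [0,0,65],"jaw": 40},{"angular": [0,0,0],"linear": [0,0,77],"jaw": 40},{"angular": [0,0,0],"linear": [0,0,77],"jaw": 40},{"angular": [0,0,0],"linear": [0,0,77],"jaw": 0},{"angular": [0,0,0],"linear": [0,0,77],"jaw": 0},{"angular": [0,0,0],"linear": [0,0,77],"jaw": 0},{"angular": [0,0,0],"linear": [0,0,77],"jaw": 0},{"angular": [0,0,0],"linear": [0,0,77],"jaw": 0}]}}

```text
time_s: 56.55
position: [0.5425, -0.1809, 0.0925]
eef_rot: [0.842, 0.54, -0.001, -0.001]
wrist_force: [-8.6, 4.4, 9.6]
grip_width: 0.147
grasp_force: 59.5
```

```bash
python3 -c "
from h import *
st(2.6)"
```

```text
[ 0.5425 -0.1809  0.0925] yaw 65.3 [ 0.69  0.65 -0.65  1.82  0.51  0.85 -0.65] tau [0.83 1.83 0.05] F [-8.6  4.4  9.6] Ftool [ 0.4 -9.7 -9.6] w 12.6
turn to 2.6 : 1.095
```

Request:
{"fn": "jog_arm", "kwargs": {"moves": [{"angular": [0,0,0.1],"linear": [0,-2,0],"jaw": 0},{"angular": [0,0,0.25],"linear": [0,-2,0],"jaw": 0},{"angular": [0,0,0.4],"linear": [0,-2,0],"jaw": 0},{"angular": [0,0,0.55],"linear": [0,-2,0],"jaw": 0},{"angular": [0,0,0.7],"linear": [0,-2,0],"jaw": 0},{"angular": [0,0,0.85],"linear": [0,-2,0],"jaw": 0},{"angular": [0,0,1.0],"linear": [0,-2,0],"jaw": 0},{"angular": [0,0,1.08],"linear": [0,-2,0],"jaw": 0},{"angular": [0,0,1.12],"linear": [0,-2,0],"jaw": 0},{"angular": [0,0,1.14],"linear": [0,-2,0],"jaw": 0},{"angular": [0,0,1.14],"linear": [0,-2,0],"jaw": 0}]}}

```text
time_s: 57.92
position: [0.541, -0.1788, 0.0925]
eef_rot: [1.0, 0.002, -0.001, -0.001]
wrist_force: [-8.1, 4.5, 8.0]
grip_width: 0.151
grasp_force: 62.7
```

```bash
python3 -c "
from h import *
st(2.6)
plan([.505,-.321,.26],np.radians(128.6-90))"
```

```text
[ 0.541  -0.1788  0.0925] yaw 0.2 [ 0.49  0.59 -0.33  1.83  0.26  0.77 -1.55] tau [1.12 1.67 1.04] F [-8.1  4.5  8. ] Ftool [-8.1 -4.5 -7.9] w 12.9
turn to 2.6 : -0.042
lin [ -37.   141.8 -167.6] [-0.004  0.    -2.241] [0.    0.003 0.901]
```

Request:
{"fn": "jog_arm", "kwargs": {"moves": [{"angular": [0,0,0],"linear": [0,0,0],"jaw": 40},{"angular": [0,0,0],"linear": [0,0,0],"jaw": 40},{"angular": [0,0,0],"linear": [0,0,0],"jaw": 40},{"angular": [0,0,0],"linear": [0,0,-45],"jaw": 40},{"angular": [0,0,0],"linear": [0,0,-100],"jaw": 40},{"angular": [0,0,0],"linear": [-30,30,-150],"jaw": 40},{"angular": [0,0,0],"linear": [-70,70,-165],"jaw": 40},{"angular": [0,0,0],"linear": [-110,110,-165],"jaw": 40},{"angular": [0,0,0],"linear": [-121,121,-165],"jaw": 40},{"angular": [0,0,0],"linear": [-121,121,-165],"jaw": 40},{"angular": [0,0,0],"linear": [-121,121,-165],"jaw": 40}]}}

```text
time_s: 59.3
position: [0.423, -0.3007, 0.2562]
eef_rot: [1.0, 0.001, 0.0, -0.0]
wrist_force: [-0.6, 0.3, 0.2]
grip_width: 0.469
grasp_force: 0.0
```

```bash
python3 - <<'E'
from h import *
st()
f=shot('wrist','w12.png'); im=f['image'].astype(int)
K={0:(.6195,-.2765),1:(.4345,-.4235),2:(.3575,-.3265),3:(.5425,-.179)}
for n,p in K.items():
    c=proj(f,[*p,.106])[0]; 
    yy,xx=np.mgrid[:384,:512]
    m=(np.hypot(xx-c[0],yy-c[1])<26)&(im.max(2)<45)
    nn,l,stt,ce=cv2.connectedComponentsWithStats(m.astype(np.uint8))
    i=1+np.argmax(stt[1:,4]); yx=np.argwhere(l==i)[:,::-1].astype(float)
    W=onplane(f,yx,.1)[:,:2]; ev,V=np.linalg.eigh(np.cov(W.T)); v=V[:,1]
    print(n,c.round(),len(yx),W.mean(0).round(3),'wing yaw',np.degrees(np.arctan2(v[1],v[0]))%180,np.sqrt(ev).round(4))
# bright cover plate outline
m=np.zeros(im.shape[:2],np.uint8);c=proj(f,[.4908,-.3,.064])[0]
g=((im.max(2)-im.min(2)<25)&(im.max(2)>95)).astype(np.uint8)
g=cv2.morphologyEx(g,cv2.MORPH_CLOSE,np.ones((9,9)));g=cv2.morphologyEx(g,cv2.MORPH_OPEN,np.ones((25,25)))
cs,_=cv2.findContours(g,cv2.RETR_EXTERNAL,cv2.CHAIN_APPROX_NONE)
for q in cs:
    if cv2.contourArea(q)>5000 and cv2.pointPolygonTest(q,tuple(map(float,c)),False)>=0:
        W=onplane(f,q[:,0],.064)[:,:2].astype(np.float32);print('cover',cv2.minAreaRect(W))
E
```

```text
[ 0.423  -0.3007  0.2562] yaw 0.1 [ 0.83  0.34 -0.36  1.75  0.13  1.08 -1.14] tau [-0.    0.01 -0.01] F [-0.6  0.3  0.2] Ftool [-0.6 -0.3 -0.2] w 40.0
0 [230. -25.] 4 [ 0.601 -0.272] wing yaw 89.57266574002898 [0.     0.0012]
1 [370. 175.] 518 [ 0.439 -0.417] wing yaw 2.9597462748733676 [0.0068 0.0136]
2 [279. 240.] 231 [ 0.369 -0.324] wing yaw 178.4208221440685 [0.005 0.013]
3 [132.  67.] 624 [ 0.544 -0.185] wing yaw 2.8496895188606004 [0.0065 0.0127]
```

Request:
{"fn": "jog_arm", "kwargs": {"moves": [{"angular": [0,0,0],"linear": [60,0,0],"jaw": 40},{"angular": [0,0,0],"linear": [100,0,-10],"jaw": 40},{"angular": [0,0,0],"linear": [100,0,-10],"jaw": 40},{"angular": [0,0,0],"linear": [100,0,-10],"jaw": 40}]}}

```text
time_s: 59.85
position: [0.5216, -0.301, 0.2656]
eef_rot: [1.0, 0.001, -0.001, -0.0]
wrist_force: [-0.9, -0.2, -0.0]
grip_width: 0.47
grasp_force: 0.0
```

```bash
python3 - <<'E'
from h import *
f=shot('wrist','w13.png'); im=f['image'].astype(int)
c=proj(f,[.6195,-.2765,.106])[0]; yy,xx=np.mgrid[:384,:512]
m=(np.hypot(xx-c[0],yy-c[1])<26)&(im.max(2)<45)
nn,l,stt,ce=cv2.connectedComponentsWithStats(m.astype(np.uint8))
i=1+np.argmax(stt[1:,4]); W=onplane(f,np.argwhere(l==i)[:,::-1].astype(float),.1)[:,:2]
ev,V=np.linalg.eigh(np.cov(W.T)); v=V[:,1];print(c,len(W),np.degrees(np.arctan2(v[1],v[0]))%180,np.sqrt(ev).round(4))
t=shot('top','top1.png');a=cv2.imread('pics/top0.png').astype(int)[:,:,::-1];d=np.abs(a-t['image'].astype(int)).max(2)
for n,p in dict(clamp=(230,217),orange=(298,164),blue=(286,247),pink=(274,154),jar=(330,153)).items():
    print(n,d[p[1]-9:p[1]+10,p[0]-9:p[0]+10].mean().round(1))
E
```

```text
[232.58862878  89.48397635] 1126 167.9850474142443 [0.0089 0.0123]
clamp 41.5
orange 4.8
blue 4.7
pink 5.0
jar 3.4
```

```bash
python3 -c "
from workcell import robot
print(robot.hand_in())"
```

```text
the job is handed in; nothing more can be done
None
```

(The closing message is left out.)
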